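Sort the bench: bottles to their bays, tools to their rest

TASK

Put the bench in order for the next user, each kind of thing in the holder made for it: stand the large bottle upright on the floor of the blue square tub, stand the two dropper bottles upright in the grey two-bay caddy, one in each bay, and lay the tweezers and the black-capped marker side by side on the black wire rest, one in each pair of notches, so that each lies level across both wires with its middle between them. Leave the cup of pipettes in front of the small centrifuge standing where it is.

Things in the scene. Friction and masses are not known exactly. Their poses are not given: they have to be found in the camera images.
- large_bottle: Large round bottle, 60 mm across and 94 mm tall, pale blue liquid, pale grey-white screw cap 52 mm across from 72 to 94 mm up (the best place to grasp); stands upright on the bench, about 0.16 kg. Origin: centre of its underside, z up.
- red_dropper: Small dropper bottle with pink-red liquid, 34 mm across and 62 mm tall, pale screw cap 26 mm across from 45 to 61 mm up; below the cap the shoulder widens to the 34 mm body. Stands upright on the bench, about 30 g. Origin: centre of its underside, z up.
- blue_dropper: Small dropper bottle with blue-green liquid, same size and shape as the red one. Origin: centre of its underside, z up.
- tweezers: Steel tweezers lying flat on the bench, 127 mm long (along its own y), 12 mm wide at most (along its own x), 9 mm tall, about 22 g; grasp across the middle. Origin: middle of its length, on the underside.
- marker: White marker pen with a black cap lying on the bench, 136 mm long (along its own y), 12 mm thick, about 12 g; grasp across the middle. Origin: middle of its length, on the underside.
- bottle_tub: Blue square open tub, fixed, 88 x 88 mm outside, 80 x 80 mm inside, walls 40 mm high, floor 4 mm thick: the bay of the large bottle. Origin: centre of the underside, z up.
- dropper_caddy: Fixed grey open caddy, 116 mm (its x) by 60 mm (its y), walls 30 mm high, floor 4 mm thick; a cross wall in the middle (26 mm high) makes two bays of 52 x 52 mm inside, centred 28 mm either side of the origin along its own x: for the dropper bottles, either bottle in either bay. Origin: centre of the underside, z up.
- tool_rest: Fixed rest: black plate 84 (its x) by 120 mm (its y), 6 mm thick, with two upright bent 6 mm steel wires at x = +28 and -28 mm. Each wire has notches at y = +28 and -28 mm, 8 mm wide at the bottom, bottoms 29 mm and peaks 54 mm above the bench. A tool lies along x in one pair of notches, bridging both wires; either tool, either pair, either way round. Origin: centre of underside, z up.
- pipette_cup: Bystander: clear cup with transfer pipettes in front of the small centrifuge, 90 mm across and 156 mm tall, loose, about 0.1 kg; stays where it is. Origin: centre of its underside.
There are look-alikes about, which are no part of the job. What is shaped like the red_dropper but brown or orange is not meant.

How it is judged:
By the outcome, as a careful person would: the job done as asked, in the order asked, and still so for the second after the job is handed in, with the robot touching nothing.
It also fails if it takes over 144 s, if anything falls off the work surface, if the arm or the gripper's body presses on something with over 40 N, if the wrist force passes 120 N, or if a joint passes its speed limit or range.

ROBOT

A 6-joint arm with a two-finger parallel gripper is mounted at the origin on a cart in front of the work surface, level with it; the furniture and walls round the work are solid. World frame = base frame: x ahead of the robot, y to its left, z up, the work surface at z = 0. Lengths are in m, angles in rad, forces in N, time in s.
With the tool pointing down it reaches from about 0.325 to 0.85 m from the base axis. Payload 4.4 kg.
Tool frame: the origin (TCP) lies on the centre line of the jaws, within the pads' length; the fingertips stand 25 mm ahead of it and the grasp point (between the pads) lies 6 mm ahead of it (env.tips_ahead is the distance from the TCP to the fingertips, in m); z points along the fingers, y is the line along which they close (so a half turn about z gives the same grasp; the last joint's range is limited). The gripper opens to 94 mm and grips with 3 to 60 N. Pads are 16 mm wide; open, the fingers measure 119 mm over their backs; the gripper's body (75 mm by 177 mm) begins 78 mm behind the grasp point.
Start: joints at [1.018, 0.207, 1.542, -0, 1.393, -0.15], TCP at [0.225, 0.529, 0.197] pointing down, gripper open.
Joint ranges: [-2.73, 2.73], [-0.86, 2.22], [0.23, 2.46], [-1.11, 4.25], [0.08, 2.63], [-2.82, 2.82]. Speed limits (rad/s): [2.79, 2.79, 3.14, 3.14, 3.14, 3.14].

INTERFACE

Orientations are given as [roll, pitch, yaw] about the fixed x, y, z axes, in that order (R = Rz(yaw) Ry(pitch) Rx(roll)).
In Python, from plant import status, optics, job, env gives the robot as it stands.
- The arm moves only by the tool apply_moves, never from a script. Its argument "targets" is a list of rows, each a list of 5 numbers: the gripper's target within -1 to 1 (fully open at 1, half-way at 0, shut at -1), then the shift along the world's x, y, z in m, then the turn about the world's z in degrees. In form: [[fingers, x, y, z, twist], ...]. A call has 1 to 5 rows; each row is the pose to reach, as a shift and turn from the pose commanded when the call began; what a row does not reach only later rows make up. A row lasts 1/12 s, in which the tool goes at most 41.7 mm and 7.16 degrees, less where a joint would pass 70% of its speed; a pose out of reach is approached as far as the arm can. A call with a gripper value outside its range is refused whole. The fingers move at their own pace and stop on an object; the grip force is fixed at half the most. Time passes only in rows, so rows that repeat a pose let the fingers close. It gives the time, the measured TCP pose, the force, the opening and the grip force at its end, in the units of the state.
- status.state(): the state, without advancing time (a new reading comes with each control period).
- optics.capture(name): name is "scene" or "side" or "wrist"; returns a dict with "image" (420x560x3 uint8, red, green, blue), "intrinsics" (3x3 intrinsics, pixels), "rvec" (rotation vector, rad) and "tvec" (3), from world to camera coordinates, as OpenCV has them; the wrist camera has in their place "tool_from_camera" (4x4, takes a point from camera to tool coordinates, whose origin is the TCP and whose axes are the flange's). Camera axes: x right, y down, z forward; pixel columns grow to the right and rows downward; lengths in m; the calibration is good to about 2 mm. A picture is of the moment at which its call begins: read the wrist's pose just before it. There is no depth.
- job.hand_in(): hands the job in; it is judged then, once.
The state is a dict: "clock": time; "qpos": joint angles; "joint_velocities": joint speeds; "tau": joint torques, N m; "ee_pos": TCP position; "ee_rot": TCP orientation; "wrist_force": force on the tool from outside, world axes, zero at the start; "wrist_torque": the same for the moment, N m; "opening": opening from 0.0 (shut) to 1.0 (fully open); "finger_force": force on a finger pad.
Only numpy, scipy, OpenCV 4.12 (cv2) and the standard library are available. Lean on these libraries where they do the work, as an engineer would, in place of code of your own. Each camera call takes 0.05 s, during which the arm holds its last target. There are 200 camera calls.

## Working session

There is one attempt and no reset: what is moved stays moved. The work goes in short steps, Python scripts to look and compute and a tool call to move; the robot and the scene stay as the last step left them, time stands still between calls to the robot, and variables do not carry over. Pictures are saved under pics/ and viewed, at most 14 in all, crops included, and the job is handed in when it is done.

Besides the shell and the picture viewer there is one more tool, called after "Request:" by a JSON object that holds its "fn" and its "kwargs", one argument or row to a line. apply_moves: Moves the arm, as the interface text tells. Its arguments: {"type":"object","properties":{"targets":{"type":"array"}},"required":["targets"]}

```bash
ls; mkdir -p pics; cat > h.py <<'E'
import numpy as np,cv2
from plant import status,optics,job,env
def cap(n,f=None):
    s=status.state(); c=optics.capture(n)
    if f: cv2.imwrite('pics/'+f,c['image'][:,:,::-1])
    if n=='wrist':
        from scipy.spatial.transform import Rotation as R
        T=np.eye(4); r=np.array(s['ee_rot']); T[:3,:3]=R.from_euler('xyz',r).as_matrix() if r.size==3 else r; T[:3,3]=s['ee_pos']
        W=T@np.array(c['tool_from_camera'])
    else:
        Rm=cv2.Rodrigues(np.array(c['rvec'],float))[0]; W=np.eye(4); W[:3,:3]=Rm.T; W[:3,3]=-Rm.T@np.array(c['tvec'],float).ravel()
    return c['image'],np.array(c['intrinsics']),W
def ray(K,W,u,v):
    d=W[:3,:3]@np.linalg.solve(K,[u,v,1.]); return W[:3,3],d
def onz(K,W,u,v,z):
    o,d=ray(K,W,u,v); return o+d*(z-o[2])/d[2]
def proj(K,W,p):
    q=np.linalg.inv(W)@np.append(p,1); q=K@q[:3]; return q[:2]/q[2]
E
python3 - <<'E'
from h import *
print(status.state())
for n in ['scene','side','wrist']:
    i,K,W=cap(n,n+'0.png'); print(n,K.tolist(),W.round(4).tolist())
E
```

```text
pics
{'clock': 0.0, 'qpos': array([ 1.01753563e+00,  2.07402764e-01,  1.54295776e+00, -2.06335076e-05,
        1.39350862e+00, -1.50509573e-01]), 'joint_velocities': array([-0.00047132,  0.00024131, -0.00083671, -0.00095608,  0.00044715,
       -0.00051059]), 'tau': array([ 2.49246368e-04, -3.70877910e+01, -2.81421840e+01,  6.99160388e-02,
        3.62832542e-02, -1.52190137e-04]), 'ee_pos': array([0.22494885, 0.52826216, 0.19569884]), 'ee_rot': array([-3.13933886e+00, -3.21268847e-04,  2.73884483e+00]), 'wrist_force': array([-0.12610035,  0.5542203 , -0.22487933]), 'wrist_torque': array([-0.03573775, -0.0175175 , -0.01549608]), 'finger_force': 0.0, 'opening': 1.0021983262109393}
scene [[397.8549624461456, 0.0, 280.2362625609756], [0.0, 397.8549624461456, 211.23831679552455], [0.0, 0.0, 1.0]] [[0.8334, -0.3579, 0.4212, 0.0315], [-0.5527, -0.5446, 0.6308, -0.7086], [0.0036, -0.7585, -0.6516, 0.7967], [0.0, 0.0, 0.0, 1.0]]
side [[519.5352325502402, 0.0, 277.5311275210652], [0.0, 519.5352325502402, 212.6522776572689], [0.0, 0.0, 1.0]] [[0.8331, -0.3535, 0.4253, -0.0444], [-0.5527, -0.5042, 0.6635, -0.8804], [-0.0201, -0.7879, -0.6155, 0.8254], [0.0, 0.0, 0.0, 1.0]]
wrist [[347.1208756711244, 0.0, 281.789397387073], [0.0, 347.1208756711244, 206.34688700294757], [0.0, 0.0, 1.0]] [[0.3921, 0.8925, 0.223, 0.1592], [0.9199, -0.3797, -0.098, 0.556], [-0.0028, 0.2436, -0.9699, 0.383], [0.0, 0.0, 0.0, 1.0]]
```

View pics/scene0.png

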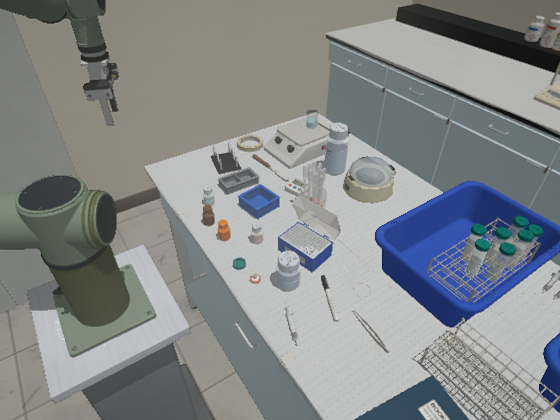

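View pics/side0.png

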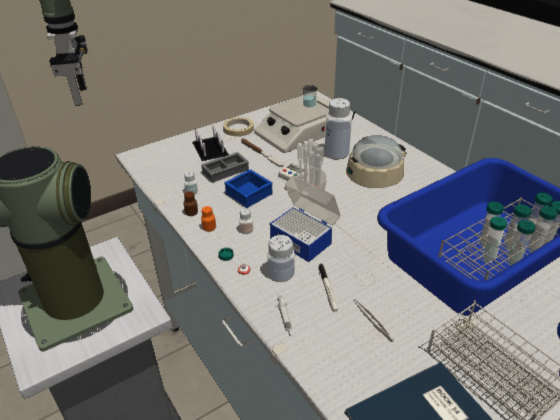

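The side view shows the large bottle at (281,258), red dropper (246,222), blue dropper (190,183), marker (328,287), tweezers (373,318), tub (249,188), caddy (225,166) and rest (210,146). I'll zoom in on two areas for accurate pixels.

```bash
python3 - <<'E'
import cv2
i=cv2.imread('pics/side0.png')
a=cv2.resize(i[110:260,150:350],None,fx=4,fy=4,interpolation=cv2.INTER_CUBIC);cv2.imwrite('pics/a.png',a)
a=cv2.resize(i[200:350,220:420],None,fx=4,fy=4,interpolation=cv2.INTER_CUBIC);cv2.imwrite('pics/b.png',a)
E
```

```text
(no output)
```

View pics/a.png

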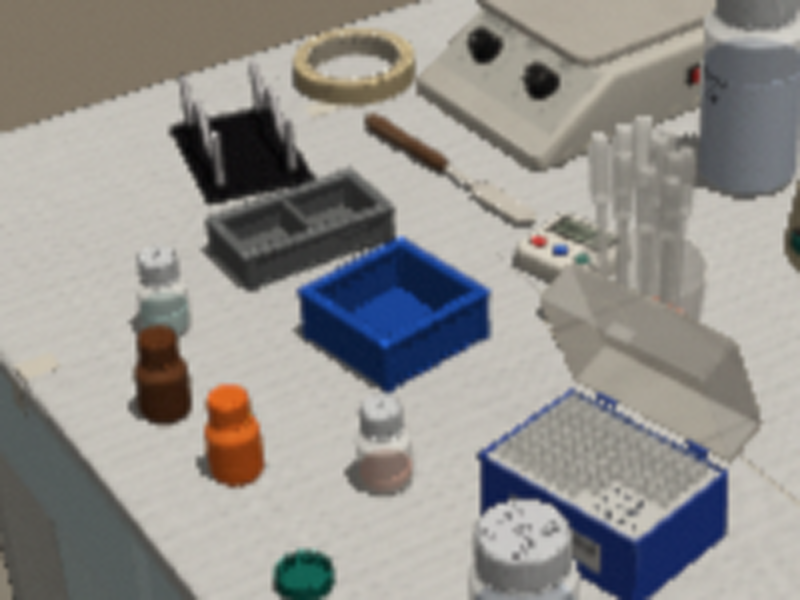

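View pics/b.png

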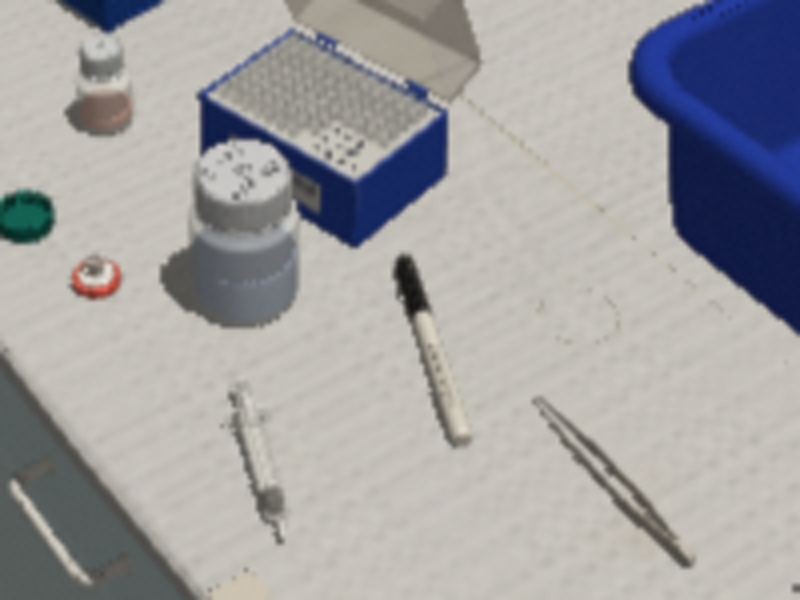

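```bash
python3 - <<'E'
from h import *
from scipy.optimize import least_squares
i,K,W=cap('side')
A=lambda x,y:(150+x/4,110+y/4)
B=lambda x,y:(220+x/4,200+y/4)
for n,p,z in [('big',B(245,172),.094),('red',A(381,408),.061),('blue',A(158,260),.061),('mk tip',B(403,258),.006),('mk tail',B(461,438),.006),('tw1',B(538,402),.004),('tw2',B(690,560),.004),('cup base',A(665,330),0),('box',A(637,540),.05),('boxl',A(480,457),.05),('boxr',A(725,470),.05)]:
    print(n,onz(K,W,*p,z).round(4), )
for n,c,z,dx,dy in [('tub',[(400,240),(490,293),(390,347),(302,293)],.04,.088,.088),('caddy',[(355,170),(394,202),(250,262),(208,232)],.03,.116,.060),('rest',[(270,108),(312,178),(213,198),(172,130)],.006,.084,.120)]:
    P=np.array([onz(K,W,*A(*q),z)[:2] for q in c]); print(n,P.round(3).tolist())
    S=np.array([[1,1],[1,-1],[-1,-1],[-1,1]])*[dx/2,dy/2]
    for k in range(4):
        Q=np.roll(P,k,0)
        f=lambda t:((S@np.array([[np.cos(t[2]),np.sin(t[2])],[-np.sin(t[2]),np.cos(t[2])]])+t[:2])-Q).ravel()
        best=min((least_squares(f,[*Q.mean(0),a]) for a in (0,1.5,3,4.5)),key=lambda r:r.cost)
        print('  ',best.x.round(4),np.degrees(best.x[2]).round(1),'rms',np.sqrt(best.cost*2/4).round(4))
E
```

```text
big [ 0.4095 -0.1839  0.094 ]
red [ 0.4217 -0.0098  0.061 ]
blue [0.3822 0.2128 0.061 ]
mk tip [ 0.4965 -0.2124  0.006 ]
mk tail [ 0.4399 -0.3359  0.006 ]
tw1 [ 0.4899 -0.338   0.004 ]
tw2 [ 0.4839 -0.4585  0.004 ]
cup base [0.6609 0.0231 0.    ]
box [ 0.4845 -0.1835  0.05  ]
boxl [ 0.4522 -0.0713  0.05  ]
boxr [ 0.5629 -0.1633  0.05  ]
tub [[0.542, 0.169], [0.557, 0.079], [0.472, 0.066], [0.455, 0.151]]
   [0.5065 0.1162 0.1803] 10.3 rms 0.0011
   [0.5065 0.1162 1.7511] 100.3 rms 0.0011
   [0.5065 0.1162 3.3219] 190.3 rms 0.0011
   [ 0.5065  0.1162 -1.3905] -79.7 rms 0.0011
caddy [[0.57, 0.281], [0.571, 0.227], [0.45, 0.218], [0.444, 0.269]]
   [0.509  0.2486 0.0803] 4.6 rms 0.0057
   [0.509  0.2486 1.6472] 94.4 rms 0.0451
   [0.509  0.2486 3.2219] 184.6 rms 0.0057
   [0.509  0.2486 4.7888] 274.4 rms 0.0451
rest [[0.581, 0.436], [0.557, 0.325], [0.483, 0.343], [0.502, 0.45]]
   [0.5307 0.3884 6.082 ] 348.5 rms 0.0053
   [0.5307 0.3884 1.3676] 78.4 rms 0.0252
   [0.5307 0.3884 2.9404] 168.5 rms 0.0053
   [0.5307 0.3884 4.5092] 258.4 rms 0.0252
```

Request:
{"fn": "apply_moves", "kwargs": {
  "targets": [
    [1,0.02,-0.03,0.01,0],
    [1,0.04,-0.06,0.02,0],
    [1,0.06,-0.09,0.03,0],
    [1,0.08,-0.12,0.04,0],
    [1,0.1,-0.15,0.05,0]
  ]
}}

```text
clock: 0.62
ee_pos: [0.3257, 0.3775, 0.247]
ee_rot: [-3.141, -0.0, 2.74]
wrist_force: [0.8, 1.0, -0.5]
opening: 0.999
finger_force: 0.0
```

Request:
{"fn": "apply_moves", "kwargs": {
  "targets": [
    [1,0.02,-0.03,0.01,0],
    [1,0.04,-0.06,0.01,0],
    [1,0.06,-0.09,0.01,0],
    [1,0.08,-0.11,0.01,0],
    [1,0.08,-0.11,0.01,0]
  ]
}}

```text
clock: 1.03
ee_pos: [0.4083, 0.2654, 0.2569]
ee_rot: [-3.141, 0.002, 2.733]
wrist_force: [0.4, 0.4, -0.5]
opening: 0.996
finger_force: 0.0
```

```bash
python3 - <<'E'
from h import *
i,K,W=cap('wrist','w1.png'); np.savez('w1.npz',K=K,W=W); s=status.state(); print(s['ee_pos'],s['ee_rot'],s['clock'])
cv2.imwrite('pics/w1b.png',cv2.resize(i[:,:,::-1],(800,600),interpolation=cv2.INTER_CUBIC))
E
```

```text
[0.40667945 0.26715923 0.25672463] [-3.14137307e+00  4.39460525e-06  2.73406516e+00] 1.0833
```

View pics/w1b.png

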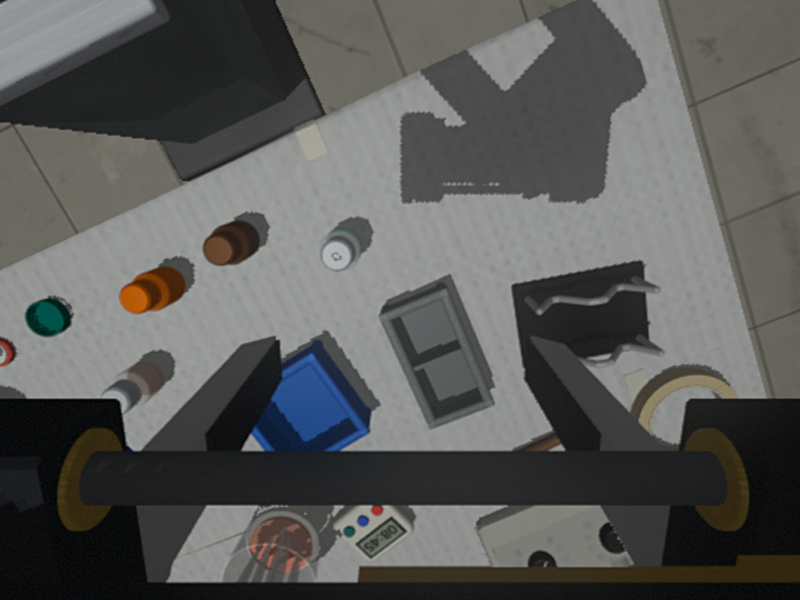

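```bash
python3 - <<'E'
from h import *
from scipy.optimize import least_squares
d=np.load('w1.npz');K,W=d['K'],d['W']
s=.7
o=lambda x,y,z:onz(K,W,x*s,y*s,z).round(4)
print('blue',o(337,256,.061),'red',o(121,396,.061),'brown',o(219,250,.061),'orange',o(135,297,.061))
P=np.array([o(*q,.03)[:2] for q in [(382,309),(445,279),(492,404),(433,427)]])
print('caddy',P.tolist(),P.mean(0),[np.linalg.norm(P[i]-P[i-1]).round(3) for i in range(4)],np.degrees(np.arctan2(*(P[3]-P[0]+P[2]-P[1])[::-1])))
P=np.array([o(*q,.006)[:2] for q in [(513,286),(643,262)]]);print('rest near edge',P.tolist(),np.linalg.norm(P[0]-P[1]))
P=np.array([o(*q,.04)[:2] for q in [(320,345),(370,438)]]);print('tub edge',P.tolist(),np.linalg.norm(P[0]-P[1]))
# overlay
im=cv2.imread('pics/w1b.png')
def dr(pts,c,x,y,t):
    for p in pts:
        q=np.array([x+p[0]*np.cos(t)-p[1]*np.sin(t),y+p[0]*np.sin(t)+p[1]*np.cos(t),p[2]])
        u=proj(K,W,q)/s; cv2.circle(im,tuple(int(v) for v in u.round()),2,c,-1)
dr([(a*.044,b*.044,.04) for a in(-1,1) for b in (-1,1)]+[(0,0,.004)],(0,255,255),.5065,.1162,.18)
dr([(a*.058,b*.03,.03) for a in(-1,1) for b in (-1,1)],(0,0,255),.509,.2486,.08)
dr([(a*.042,b*.06,.006) for a in(-1,1) for b in (-1,1)],(0,255,0),.5307,.3884,-.2)
dr([(a*.028,b*.028,.032) for a in(-1,1) for b in (-1,1)],(255,0,255),.5307,.3884,-.2)
cv2.imwrite('pics/ov.png',cv2.resize(im[220:480,230:690],None,fx=1.7,fy=1.7))
E
```

```text
blue [0.3821 0.2196 0.061 ] red [0.4177 0.0019 0.061 ] brown [0.3413 0.1372 0.061 ] orange [0.348  0.0574 0.061 ]
caddy [[0.4429, 0.2296], [0.44, 0.2898], [0.565, 0.285], [0.5651, 0.2267]] [0.50325  0.257775] [np.float64(0.122), np.float64(0.06), np.float64(0.125), np.float64(0.058)] -1.7841217670525342
rest near edge [[0.4761, 0.3437], [0.5016, 0.4581]] 0.11720755095129325
tub edge [[0.4487, 0.1689], [0.5472, 0.1716]] 0.0985369981276069
```

View pics/ov.png

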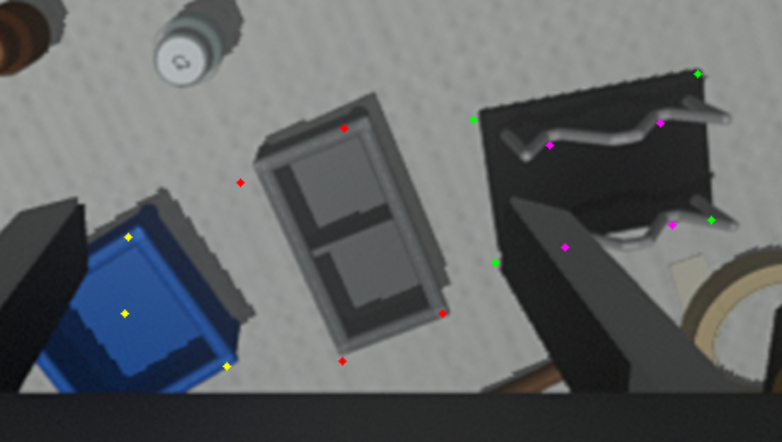

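```bash
cat >> h.py <<'E'
def fitrect(K,W,pts,z,dx,dy,x0,fixpts=None):
    """pts: {(sx,sy):(u,v)} corners -> x,y,yaw, rms px"""
    from scipy.optimize import least_squares
    def f(t):
        r=[]
        for (a,b),uv in pts.items():
            p=[t[0]+a*dx/2*np.cos(t[2])-b*dy/2*np.sin(t[2]),t[1]+a*dx/2*np.sin(t[2])+b*dy/2*np.cos(t[2]),z]
            r+=list(proj(K,W,p)-uv)
        return r
    q=least_squares(f,x0); return q.x.round(4),np.sqrt(2*q.cost/len(pts)).round(2)
E
python3 - <<'E'
from h import *
d=np.load('w1.npz');K,W=d['K'],d['W']
c=lambda x,y:np.array([(x/1.7+230)*.7,(y/1.7+220)*.7])
print('caddy',fitrect(K,W,{(-1,-1):c(258,165),(-1,1):c(365,118),(1,-1):c(343,352),(1,1):c(443,313)},.03,.116,.06,[.505,.25,0]))
print('tub',fitrect(K,W,{(-1,1):c(128,230),(1,1):c(233,358)},.04,.088,.088,[.505,.12,.1]))
print('rest',fitrect(K,W,{(-1,-1):c(478,110),(-1,1):c(700,70)},.006,.084,.12,[.53,.39,-.2]))
print('notch',fitrect(K,W,{(-1,-1):c(550,135),(-1,1):c(665,110)},.032,.056,.056,[.53,.39,-.2]))
E
```

```text
caddy (array([ 0.5068,  0.2555, -0.0086]), np.float64(0.76))
tub (array([0.5053, 0.1197, 0.2183]), np.float64(0.49))
rest (array([ 0.5284,  0.3905, -0.2253]), np.float64(0.92))
notch (array([ 0.5259,  0.3921, -0.1807]), np.float64(0.87))
```

Request:
{"fn": "apply_moves", "kwargs": {
  "targets": [
    [1,0,-0.04,0,0],
    [1,0,-0.08,0,0],
    [1,0,-0.12,0,0],
    [1,0,-0.16,0,0],
    [1,0,-0.2,0,0]
  ]
}}

```text
clock: 1.5
ee_pos: [0.4046, 0.0687, 0.2568]
ee_rot: [3.141, -0.0, 2.742]
wrist_force: [0.9, 0.2, 0.5]
opening: 1.002
finger_force: 0.0
```

Request:
{"fn": "apply_moves", "kwargs": {
  "targets": [
    [1,0,-0.04,-0.01,0],
    [1,0,-0.08,-0.02,0],
    [1,0,-0.12,-0.03,0],
    [1,0,-0.15,-0.04,0],
    [1,0,-0.15,-0.04,0]
  ]
}}

```text
clock: 1.92
ee_pos: [0.404, -0.084, 0.2148]
ee_rot: [-3.14, -0.003, 2.734]
wrist_force: [1.2, -0.0, -0.2]
opening: 1.001
finger_force: 0.0
```

Request:
{"fn": "apply_moves", "kwargs": {
  "targets": [
    [1,0,0,0,0],
    [1,0,0,0,0]
  ]
}}

```text
clock: 2.08
ee_pos: [0.4055, -0.0798, 0.2169]
ee_rot: [3.141, -0.001, 2.74]
wrist_force: [-0.4, 0.1, 0.0]
opening: 1.001
finger_force: 0.0
```

```bash
python3 - <<'E'
from h import *
i,K,W=cap('wrist','w2.png'); np.savez('w2.npz',K=K,W=W); s=status.state(); print(s['ee_pos'],s['ee_rot'],s['clock'])
j=i[:,:,::-1].copy()
for p in [(.4095,-.1839,.094),(.4217,-.0098,.061),(.468,-.274,.006),(.4965,-.2124,.006),(.44,-.336,.006),(.4899,-.338,.004),(.4839,-.4585,.004)]:
    u=proj(K,W,p);print(p,u.round(1)); cv2.circle(j,tuple(int(v) for v in u),2,(0,0,255),-1)
cv2.imwrite('pics/w2b.png',cv2.resize(j,(800,600)))
E
```

```text
[ 0.40569266 -0.07954371  0.21714985] [3.14085261e+00 2.15147531e-04 2.74080329e+00] 2.1333
(0.4095, -0.1839, 0.094) [183.3 245.2]
(0.4217, -0.0098, 0.061) [353.4 179.9]
(0.468, -0.274, 0.006) [159.7 287.4]
(0.4965, -0.2124, 0.006) [213.8 289. ]
(0.44, -0.336, 0.006) [105.3 286.3]
(0.4899, -0.338, 0.004) [124.3 318.6]
(0.4839, -0.4585, 0.004) [ 42.1 346.7]
```

View pics/w2b.png

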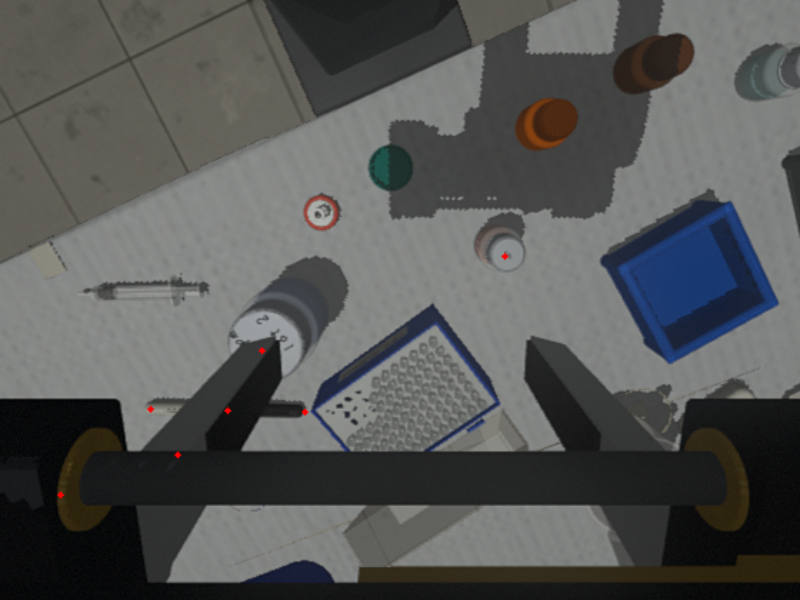

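```bash
python3 - <<'E'
from h import *
d=np.load('w2.npz');K,W=d['K'],d['W'];c=lambda x,y:np.array([x,y])*.7
print('tub',fitrect(K,W,{(-1,-1):c(618,270),(-1,1):c(730,203),(1,1):c(777,300),(1,-1):c(671,361)},.04,.088,.088,[.505,.12,.1]))
for n,p,z in [('big',(267,343),.094),('red',(507,254),.061),('orange',(550,122),.061)]: print(n,onz(K,W,*c(*p),z))
E
```

```text
tub (array([0.504 , 0.1199, 0.1833]), np.float64(1.02))
big [ 0.40628379 -0.17842826  0.094     ]
red [ 0.42026777 -0.00770263  0.061     ]
orange [0.34905935 0.04836525 0.061     ]
```

Request:
{"fn": "apply_moves", "kwargs": {
  "targets": [
    [1,0.002,-0.04,0,0],
    [1,0.002,-0.08,0,0],
    [1,0.002,-0.102,-0.02,0],
    [1,0.002,-0.102,-0.06,0],
    [1,0.002,-0.102,-0.08,0]
  ]
}}

```text
clock: 2.55
ee_pos: [0.4072, -0.1819, 0.1348]
ee_rot: [3.141, -0.002, 2.74]
wrist_force: [-1.3, 0.2, -1.3]
opening: 0.999
finger_force: 0.0
```

Request:
{"fn": "apply_moves", "kwargs": {
  "targets": [
    [1,0,0,-0.015,0],
    [1,0,0,-0.03,0],
    [1,0,0,-0.037,0],
    [1,0,0,-0.037,0],
    [1,0,0,-0.037,0]
  ]
}}

```text
clock: 2.97
ee_pos: [0.4081, -0.1822, 0.1004]
ee_rot: [3.142, 0.0, 2.741]
wrist_force: [0.6, -0.4, 0.2]
opening: 1.0
finger_force: 0.0
```

Request:
{"fn": "apply_moves", "kwargs": {
  "targets": [
    [-1,0,0,0,0],
    [-1,0,0,0,0],
    [-1,0,0,0,0],
    [-1,0,0,0,0],
    [-1,0,0,0,0]
  ]
}}

```text
clock: 3.38
ee_pos: [0.4077, -0.1833, 0.1003]
ee_rot: [-3.141, 0.001, 2.739]
wrist_force: [-0.1, 0.5, 0.1]
opening: 0.683
finger_force: 0.0
```

Request:
{"fn": "apply_moves", "kwargs": {
  "targets": [
    [-1,0,0,0,0],
    [-1,0,0,0,0],
    [-1,0,0,0,0],
    [-1,0,0,0,0],
    [-1,0,0,0,0]
  ]
}}

```text
clock: 3.8
ee_pos: [0.4073, -0.183, 0.0998]
ee_rot: [3.142, -0.0, 2.739]
wrist_force: [-0.5, -0.1, 0.2]
opening: 0.327
finger_force: 0.0
```

```bash
python3 - <<'E'
from h import *
s=status.state(); print(s['opening'],s['finger_force'],env.tips_ahead,s['ee_pos'])
i,K,W=cap('wrist'); k,K,W=cap('side'); print(proj(K,W,s['ee_pos']))
cv2.imwrite('pics/w3.png',np.hstack([cv2.resize(i,(400,300)),cv2.resize(k[160:310,180:380],(400,300))])[:,:,::-1])
E
```

```text
0.32706951012276186 0.0 0.025 [ 0.40733698 -0.18300995  0.09979486]
[280.1480738  241.10024625]
```

View pics/w3.png

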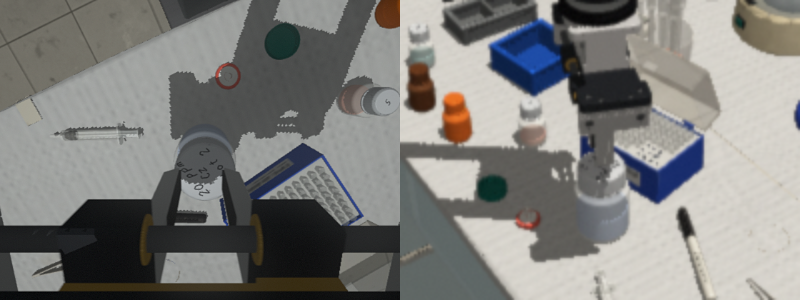

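Request:
{"fn": "apply_moves", "kwargs": {
  "targets": [
    [-1,0,0,0,0],
    [-1,0,0,0,0]
  ]
}}

```text
clock: 4.07
ee_pos: [0.4074, -0.183, 0.0998]
ee_rot: [-3.142, -0.0, 2.739]
wrist_force: [-0.2, -0.6, 0.7]
opening: 0.096
finger_force: 0.0
```

```bash
python3 - <<'E'
from h import *
i,K,W=cap('wrist'); k,K2,W2=cap('scene')
j=i[:,:,::-1].copy()
s=status.state();p=s['ee_pos']
for dz in (0,-.006,-.025):
    u=proj(K,W,p+[0,0,dz]); print(dz,u); cv2.circle(j,tuple(int(v) for v in u),2,(0,0,255),-1)
print(s['opening'],s['finger_force'],proj(K2,W2,p))
cv2.imwrite('pics/w4.png',np.hstack([j[120:420,130:430],cv2.resize(k[225:305,250:330],(300,300))[:,:,::-1]]))
E
```

```text
0 [283.40604179 247.57322306]
-0.006 [283.36822564 243.92196401]
-0.025 [283.26148387 233.6157375 ]
0.020649426069687372 0.0 [288.758145   256.70598177]
```

View pics/w4.png

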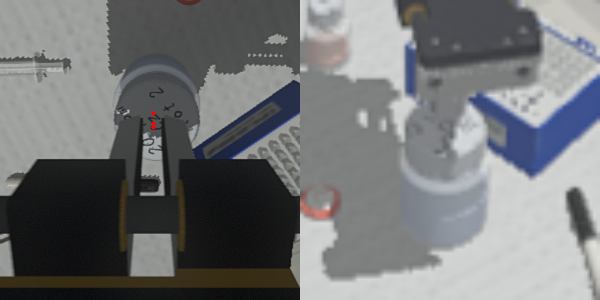

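The closed fingers are above the cap, so the tips sit higher than `tips_ahead` suggests. I'll open, go 20 mm lower and close again.

Request:
{"fn": "apply_moves", "kwargs": {
  "targets": [
    [1,0,0,0.01,0],
    [1,0,0,0.01,0],
    [1,0,0,0.01,0],
    [1,0,0,0.01,0],
    [1,0,0,0.01,0]
  ]
}}

```text
clock: 4.58
ee_pos: [0.4074, -0.183, 0.1099]
ee_rot: [-3.142, 0.0, 2.739]
wrist_force: [0.0, 0.4, -0.6]
opening: 0.339
finger_force: 0.0
```

Request:
{"fn": "apply_moves", "kwargs": {
  "targets": [
    [1,0,0,0,0],
    [1,0,0,0,0],
    [1,0,0,0,0],
    [1,0,0,0,0],
    [1,0,0,0,0]
  ]
}}

```text
clock: 5.0
ee_pos: [0.4073, -0.183, 0.1098]
ee_rot: [3.142, -0.0, 2.739]
wrist_force: [-0.3, -0.4, 0.7]
opening: 0.692
finger_force: 0.0
```

Request:
{"fn": "apply_moves", "kwargs": {
  "targets": [
    [1,0,0,0,0],
    [1,0,0,0,0],
    [1,0,0,0,0],
    [1,0,0,-0.01,0],
    [1,0,0,-0.02,0]
  ]
}}

```text
clock: 5.42
ee_pos: [0.4079, -0.1834, 0.0896]
ee_rot: [-3.141, 0.002, 2.739]
wrist_force: [0.2, -0.3, -0.8]
opening: 0.998
finger_force: 0.0
```

Request:
{"fn": "apply_moves", "kwargs": {
  "targets": [
    [1,0,0,-0.005,0],
    [1,0,0,-0.01,0],
    [-1,0,0,-0.01,0],
    [-1,0,0,-0.01,0],
    [-1,0,0,-0.01,0]
  ]
}}

```text
clock: 5.83
ee_pos: [0.4075, -0.1831, 0.0799]
ee_rot: [-3.142, 0.0, 2.739]
wrist_force: [-0.7, 0.2, 0.1]
opening: 0.823
finger_force: 0.0
```

Request:
{"fn": "apply_moves", "kwargs": {
  "targets": [
    [-1,0,0,0,0],
    [-1,0,0,0,0],
    [-1,0,0,0,0],
    [-1,0,0,0,0],
    [-1,0,0,0,0]
  ]
}}

```text
clock: 6.25
ee_pos: [0.4077, -0.183, 0.0802]
ee_rot: [3.141, 0.001, 2.739]
wrist_force: [0.0, 0.9, 1.1]
opening: 0.541
finger_force: 30.0
```

Request:
{"fn": "apply_moves", "kwargs": {
  "targets": [
    [-1,0,0,0.02,0],
    [-1,0,0,0.05,0],
    [-1,0,0,0.08,0],
    [-1,0,0,0.11,0],
    [-1,0,0,0.12,0]
  ]
}}

```text
clock: 6.67
ee_pos: [0.4095, -0.1846, 0.2041]
ee_rot: [-3.14, 0.007, 2.739]
wrist_force: [0.4, -1.4, -1.7]
opening: 0.542
finger_force: 30.0
```

Request:
{"fn": "apply_moves", "kwargs": {
  "targets": [
    [-1,0.005,0.02,0,0],
    [-1,0.014,0.05,0,0],
    [-1,0.024,0.08,0,0],
    [-1,0.035,0.11,0,0],
    [-1,0.045,0.14,0,0]
  ]
}}

```text
clock: 7.08
ee_pos: [0.4518, -0.0416, 0.1984]
ee_rot: [-3.141, -0.002, 2.738]
wrist_force: [0.7, 0.4, -0.7]
opening: 0.543
finger_force: 30.0
```

Request:
{"fn": "apply_moves", "kwargs": {
  "targets": [
    [-1,0.01,0.03,0,0],
    [-1,0.02,0.06,0,0],
    [-1,0.03,0.1,0,0],
    [-1,0.04,0.14,0,0],
    [-1,0.051,0.162,0,0]
  ]
}}

```text
clock: 7.5
ee_pos: [0.5022, 0.1227, 0.1981]
ee_rot: [3.141, -0.003, 2.741]
wrist_force: [-0.4, -0.0, -1.0]
opening: 0.54
finger_force: 30.0
```

Request:
{"fn": "apply_moves", "kwargs": {
  "targets": [
    [-1,0,0,0,0],
    [-1,0,0,0,0],
    [-1,0,0,0,0]
  ]
}}

```text
clock: 7.75
ee_pos: [0.5024, 0.1184, 0.1984]
ee_rot: [-3.14, -0.002, 2.739]
wrist_force: [-1.5, -0.4, -1.9]
opening: 0.543
finger_force: 30.0
```

```bash
python3 - <<'E'
from h import *
i,K,W=cap('wrist'); k,K2,W2=cap('side')
s=status.state();print(s['ee_pos'],s['opening'])
cv2.imwrite('pics/w5.png',np.hstack([i[:,:,::-1],cv2.resize(k[100:240,160:280],(240,280))[:,:,::-1].repeat(1,0) if 0 else cv2.copyMakeBorder(cv2.resize(k[90:230,180:300],(240,280)),0,140,0,0,cv2.BORDER_CONSTANT)[:,:,::-1]]))
E
```

```text
[0.50267837 0.11780604 0.19904089] 0.540575901845895
```

View pics/w5.png

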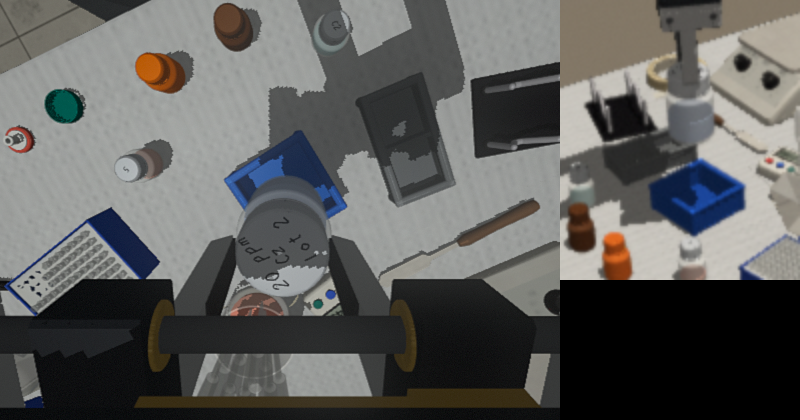

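Request:
{"fn": "apply_moves", "kwargs": {
  "targets": [
    [-1,0.001,0.001,-0.02,0],
    [-1,0.001,0.001,-0.045,0],
    [-1,0.001,0.001,-0.07,0],
    [-1,0.001,0.001,-0.09,0],
    [-1,0.001,0.001,-0.1,0]
  ]
}}

```text
clock: 8.27
ee_pos: [0.5019, 0.1184, 0.0969]
ee_rot: [-3.139, -0.005, 2.737]
wrist_force: [-1.1, 1.0, -1.7]
opening: 0.54
finger_force: 30.0
```

Request:
{"fn": "apply_moves", "kwargs": {
  "targets": [
    [-1,0,0,-0.004,0],
    [-1,0,0,-0.008,0],
    [-1,0,0,-0.012,0],
    [-1,0,0,-0.014,0],
    [-1,0,0,-0.014,0]
  ]
}}

```text
clock: 8.68
ee_pos: [0.505, 0.1199, 0.0864]
ee_rot: [3.141, 0.001, 2.739]
wrist_force: [0.2, -0.6, -1.7]
opening: 0.539
finger_force: 30.0
```

Request:
{"fn": "apply_moves", "kwargs": {
  "targets": [
    [-1,0,0,-0.001,0],
    [-1,0,0,-0.002,0],
    [-1,0,0,-0.002,0],
    [-1,0,0,-0.002,0]
  ]
}}

```text
clock: 9.02
ee_pos: [0.5048, 0.1201, 0.0842]
ee_rot: [3.141, 0.001, 2.739]
wrist_force: [0.6, -0.4, -1.9]
opening: 0.541
finger_force: 30.0
```

Request:
{"fn": "apply_moves", "kwargs": {
  "targets": [
    [1,0,0,0,0],
    [1,0,0,0,0],
    [1,0,0,0,0],
    [1,0,0,0,0],
    [1,0,0,0,0]
  ]
}}

```text
clock: 9.43
ee_pos: [0.5046, 0.1199, 0.084]
ee_rot: [3.142, 0.0, 2.739]
wrist_force: [-0.4, 0.4, -0.1]
opening: 0.859
finger_force: 0.0
```

Request:
{"fn": "apply_moves", "kwargs": {
  "targets": [
    [1,0,0,0,0],
    [1,0,0,0.02,0],
    [1,0,0,0.05,0],
    [1,0,0,0.08,0],
    [1,0,0,0.11,0]
  ]
}}

```text
clock: 9.85
ee_pos: [0.5039, 0.1199, 0.1947]
ee_rot: [-3.141, -0.001, 2.739]
wrist_force: [0.5, -0.0, 0.2]
opening: 1.001
finger_force: 0.0
```

```bash
python3 - <<'E'
from h import *
i,K,W=cap('wrist','w6.png')
s=status.state(); T=np.array(optics.capture('wrist')['tool_from_camera']); print(T.round(4).tolist())
for sep in (.094,.119):
  for uL,uR,v in [(196,369,235.5)]:
    z=sep*K[0,0]/(uR-uL); x=((uL+uR)/2-K[0,2])/K[0,0]*z; y=(v-K[1,2])/K[1,1]*z
    print(sep,(T@[x,y,z,1]).round(4))
# bottle cap in tub: dark text view; print blue/red cap circle via HSV on brightness
g=cv2.cvtColor(i,cv2.COLOR_RGB2GRAY)
for n,p in [('red',(.420,-.008,.061)),('blue',(.382,.215,.061)),('big',(.504,.119,.098))]: print(n,proj(K,W,p).round(1))
c=i[:,:,::-1]; cv2.imwrite('pics/w6b.png',cv2.resize(c,(800,600)))
E
```

```text
[[-0.0001, -0.9698, -0.2439, 0.0714], [1.0, 0.0001, -0.0008, -0.0007], [0.0008, -0.2439, 0.9698, -0.1872], [0.0, 0.0, 0.0, 1.0]]
0.094 [ 1.01e-02 -5.00e-04 -8.10e-03  1.00e+00]
0.119 [-6.30e-03 -4.00e-04  3.95e-02  1.00e+00]
red [120.8 168.5]
blue [330.1  23.7]
big [282. 207.]
```

View pics/w6b.png

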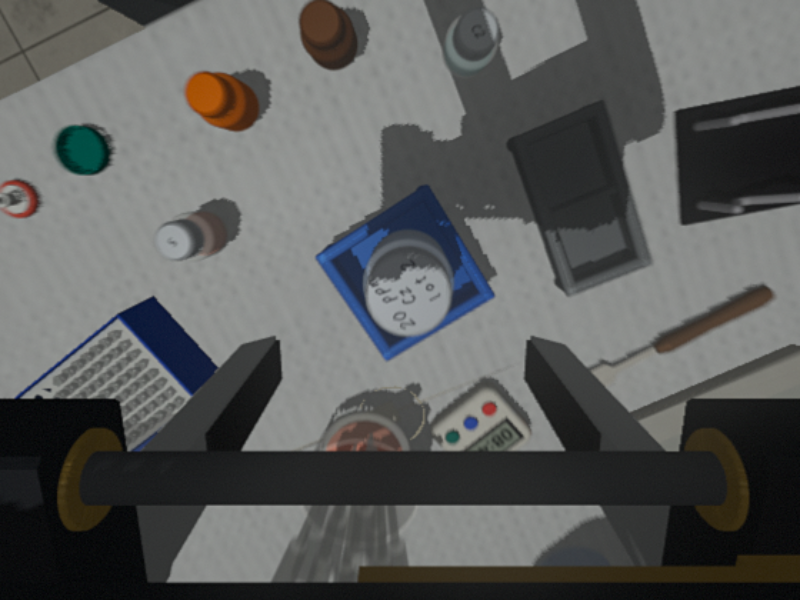

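Request:
{"fn": "apply_moves", "kwargs": {
  "targets": [
    [1,-0.02,-0.03,0,7],
    [1,-0.04,-0.06,0,14],
    [1,-0.06,-0.09,0,21],
    [1,-0.084,-0.128,0,23],
    [1,-0.084,-0.128,-0.03,23]
  ]
}}

```text
clock: 10.37
ee_pos: [0.4222, -0.0126, 0.168]
ee_rot: [-3.137, 0.01, 3.138]
wrist_force: [2.2, -0.3, -0.4]
opening: 1.001
finger_force: 0.0
```

Request:
{"fn": "apply_moves", "kwargs": {
  "targets": [
    [1,0,0,-0.03,0],
    [1,0,0,-0.04,0],
    [1,0,0,-0.04,0],
    [1,0,0,-0.04,0]
  ]
}}

```text
clock: 10.7
ee_pos: [0.4201, -0.0077, 0.1235]
ee_rot: [3.141, -0.002, 3.141]
wrist_force: [0.8, 0.4, -0.5]
opening: 1.004
finger_force: 0.0
```

```bash
python3 - <<'E'
from h import *
s=status.state();print(s['ee_pos'],s['ee_rot'],s['clock'])
# w6 calibration: pose then
from scipy.spatial.transform import Rotation as R
T=np.eye(4);T[:3,:3]=R.from_euler('xyz',[3.1415,0,2.739]).as_matrix();T[:3,3]=[.504,.1195,.1945]
i,K,W=cap('wrist'); W=T@np.array(optics.capture('wrist')['tool_from_camera']); np.savez('w6.npz',K=K,W=W)
c=lambda x,y:np.array([x,y])*.7
print('red',onz(K,W,*c(172,240),.061),'blue',onz(K,W,*c(478,30),.061))
print('caddy',fitrect(K,W,{(-1,-1):c(513,150),(-1,1):c(604,107),(1,1):c(651,263),(1,-1):c(568,294)},.03,.116,.06,[.507,.255,0]))
E
```

```text
[ 0.42009401 -0.00769068  0.12351818] [ 3.14118614e+00 -1.69782720e-03  3.14075382e+00] 10.7
red [ 0.41963527 -0.00778018  0.061     ] blue [0.38169893 0.21920092 0.061     ]
caddy (array([0.5105, 0.2546, 0.0098]), np.float64(2.84))
```

Request:
{"fn": "apply_moves", "kwargs": {
  "targets": [
    [1,0,0,-0.03,0],
    [1,0,0,-0.05,0],
    [1,0,0,-0.07,0],
    [1,0,0,-0.083,0],
    [1,0,0,-0.083,0]
  ]
}}

```text
clock: 11.22
ee_pos: [0.4194, -0.0074, 0.0396]
ee_rot: [3.141, -0.003, 3.141]
wrist_force: [-0.1, 0.2, -0.1]
opening: 0.999
finger_force: 0.0
```

Request:
{"fn": "apply_moves", "kwargs": {
  "targets": [
    [-1,0,0,0,0],
    [-1,0,0,0,0],
    [-1,0,0,0,0],
    [-1,0,0,0,0],
    [-1,0,0,0,0]
  ]
}}

```text
clock: 11.63
ee_pos: [0.4214, -0.0082, 0.0418]
ee_rot: [-3.141, 0.002, 3.14]
wrist_force: [-0.6, -0.0, -0.5]
opening: 0.685
finger_force: 0.0
```

Request:
{"fn": "apply_moves", "kwargs": {
  "targets": [
    [-1,0,0,0,0],
    [-1,0,0,0,0],
    [-1,0,0,0,0],
    [-1,0,0,0,0],
    [-1,0,0,0,0]
  ]
}}

```text
clock: 12.05
ee_pos: [0.4203, -0.008, 0.0408]
ee_rot: [3.142, -0.0, 3.14]
wrist_force: [0.1, -0.2, 0.2]
opening: 0.326
finger_force: 0.0
```

Request:
{"fn": "apply_moves", "kwargs": {
  "targets": [
    [-1,0,0,0,0],
    [-1,0,0,0,0],
    [-1,0,0,0,0]
  ]
}}

```text
clock: 12.3
ee_pos: [0.4203, -0.008, 0.0408]
ee_rot: [-3.142, -0.0, 3.14]
wrist_force: [0.2, 0.4, 0.2]
opening: 0.267
finger_force: 30.0
```

Request:
{"fn": "apply_moves", "kwargs": {
  "targets": [
    [-1,0,0,0.03,0],
    [-1,0,0,0.06,0],
    [-1,0,0,0.09,0],
    [-1,0,0,0.12,0],
    [-1,0,0,0.14,0]
  ]
}}

```text
clock: 12.72
ee_pos: [0.4216, -0.0083, 0.1838]
ee_rot: [-3.141, 0.004, 3.14]
wrist_force: [-0.3, 0.1, -0.5]
opening: 0.269
finger_force: 30.0
```

Request:
{"fn": "apply_moves", "kwargs": {
  "targets": [
    [-1,0.015,0.035,0,0],
    [-1,0.03,0.07,0,0],
    [-1,0.045,0.105,0,0],
    [-1,0.06,0.14,0,0],
    [-1,0.075,0.175,0,0]
  ]
}}

```text
clock: 13.13
ee_pos: [0.4958, 0.1687, 0.1808]
ee_rot: [-3.141, 0.0, 3.14]
wrist_force: [1.3, -1.2, -0.6]
opening: 0.265
finger_force: 30.0
```

Request:
{"fn": "apply_moves", "kwargs": {
  "targets": [
    [-1,0.015,0.035,0,0],
    [-1,0.03,0.065,0,0],
    [-1,0.041,0.088,0,0],
    [-1,0.041,0.088,-0.02,0],
    [-1,0.041,0.088,-0.05,0]
  ]
}}

```text
clock: 13.55
ee_pos: [0.5399, 0.2577, 0.1337]
ee_rot: [3.139, 0.008, -3.14]
wrist_force: [0.6, 0.9, -1.4]
opening: 0.268
finger_force: 30.0
```

Request:
{"fn": "apply_moves", "kwargs": {
  "targets": [
    [-1,0,0,-0.02,0],
    [-1,0,0,-0.04,0],
    [-1,0,0,-0.04,0],
    [-1,0,0,-0.04,0]
  ]
}}

```text
clock: 13.88
ee_pos: [0.5351, 0.2546, 0.0894]
ee_rot: [-3.14, -0.004, 3.14]
wrist_force: [0.6, -0.1, 0.5]
opening: 0.265
finger_force: 30.0
```

Request:
{"fn": "apply_moves", "kwargs": {
  "targets": [
    [-1,0,0,-0.015,0],
    [-1,0,0,-0.03,0],
    [-1,0,0,-0.038,0],
    [-1,0,0,-0.043,0],
    [-1,0,0,-0.043,0]
  ]
}}

```text
clock: 14.3
ee_pos: [0.5363, 0.2549, 0.0478]
ee_rot: [-3.141, -0.0, 3.14]
wrist_force: [-0.8, -0.4, -0.6]
opening: 0.268
finger_force: 30.0
```

Request:
{"fn": "apply_moves", "kwargs": {
  "targets": [
    [-1,0,0,0,0],
    [-1,0,0,-0.001,0],
    [-1,0,0,-0.001,0]
  ]
}}

```text
clock: 14.55
ee_pos: [0.5371, 0.2552, 0.0478]
ee_rot: [3.141, 0.002, 3.14]
wrist_force: [-0.0, 0.6, 0.1]
opening: 0.266
finger_force: 30.0
```

Request:
{"fn": "apply_moves", "kwargs": {
  "targets": [
    [-1,0,0,-0.001,0],
    [-1,0,0,-0.002,0],
    [-1,0,0,-0.002,0]
  ]
}}

```text
clock: 14.8
ee_pos: [0.5363, 0.255, 0.0448]
ee_rot: [-3.142, -0.0, 3.14]
wrist_force: [1.0, 0.3, -0.2]
opening: 0.27
finger_force: 30.0
```

Request:
{"fn": "apply_moves", "kwargs": {
  "targets": [
    [0.2,0,0,0,0],
    [0.2,0,0,0,0],
    [0.2,0,0,0,0],
    [0.2,0,0,0,0],
    [0.2,0,0,0,0]
  ]
}}

```text
clock: 15.22
ee_pos: [0.5364, 0.255, 0.0449]
ee_rot: [3.142, 0.0, 3.14]
wrist_force: [0.8, 0.5, -0.2]
opening: 0.577
finger_force: 0.0
```

Request:
{"fn": "apply_moves", "kwargs": {
  "targets": [
    [1,0,0,0.02,0],
    [1,0,0,0.05,0],
    [1,0,0,0.08,0],
    [1,0,0,0.1,0],
    [1,-0.02,0,0.11,0]
  ]
}}

```text
clock: 15.63
ee_pos: [0.5213, 0.2555, 0.1593]
ee_rot: [3.139, 0.009, 3.139]
wrist_force: [-0.3, -0.7, 0.2]
opening: 0.919
finger_force: 0.0
```

Request:
{"fn": "apply_moves", "kwargs": {
  "targets": [
    [1,-0.04,-0.01,0,0],
    [1,-0.08,-0.02,0,0],
    [1,-0.12,-0.03,0,0],
    [1,-0.136,-0.036,0,0],
    [1,-0.136,-0.036,-0.03,0]
  ]
}}

```text
clock: 16.05
ee_pos: [0.3813, 0.2198, 0.1294]
ee_rot: [3.138, 0.01, 3.141]
wrist_force: [1.1, 0.4, -0.1]
opening: 1.002
finger_force: 0.0
```

Request:
{"fn": "apply_moves", "kwargs": {
  "targets": [
    [1,0,0,0,0],
    [1,0,0,0,0],
    [1,0,0,0,0]
  ]
}}

```text
clock: 16.3
ee_pos: [0.3812, 0.2192, 0.1255]
ee_rot: [3.141, 0.001, 3.14]
wrist_force: [0.3, 0.7, -0.3]
opening: 1.004
finger_force: 0.0
```

```bash
python3 - <<'E'
from h import *
i,K,W=cap('wrist'); s=status.state();print(s['ee_pos'],s['ee_rot'])
j,K2,W2=cap('side')
j=j[:,:,::-1].copy()
c=cv2.resize(j[120:240,160:300],None,fx=2.8,fy=2.8)
i=i[:,:,::-1].copy()
u=proj(K,W,(.382,.219,.061)); print(u)
cv2.imwrite('pics/w7.png',np.hstack([cv2.resize(i,(408,336)) ,c]))
E
```

```text
[0.38174656 0.21933518 0.1259159 ] [3.14111942e+00 1.49083014e-03 3.14002859e+00]
[282.25802687 218.142647  ]
```

View pics/w7.png

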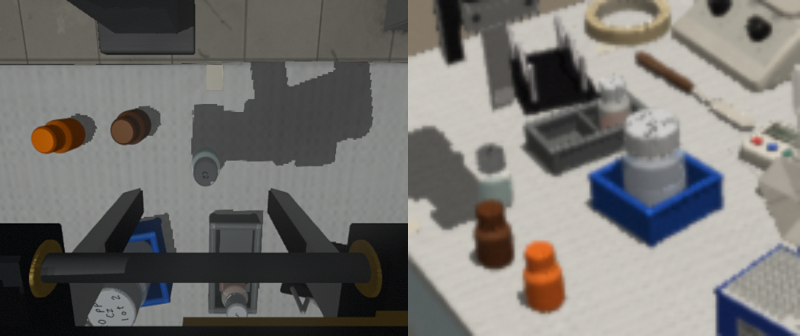

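Request:
{"fn": "apply_moves", "kwargs": {
  "targets": [
    [1,0,0,-0.03,0],
    [1,0,0,-0.05,0],
    [1,0,0,-0.07,0],
    [1,0,0,-0.085,0],
    [1,0,0,-0.085,0]
  ]
}}

```text
clock: 16.82
ee_pos: [0.3787, 0.2183, 0.0376]
ee_rot: [-3.14, -0.005, 3.14]
wrist_force: [-0.5, 0.2, 0.2]
opening: 0.998
finger_force: 0.0
```

Request:
{"fn": "apply_moves", "kwargs": {
  "targets": [
    [-1,0,0,0,0],
    [-1,0,0,0,0],
    [-1,0,0,0,0],
    [-1,0,0,0,0],
    [-1,0,0,0,0]
  ]
}}

```text
clock: 17.23
ee_pos: [0.3813, 0.2193, 0.0409]
ee_rot: [3.141, 0.002, 3.14]
wrist_force: [0.2, -0.2, 0.0]
opening: 0.68
finger_force: 0.0
```

Request:
{"fn": "apply_moves", "kwargs": {
  "targets": [
    [-1,0,0,0,0],
    [-1,0,0,0,0],
    [-1,0,0,0,0],
    [-1,0,0,0,0],
    [-1,0,0,0,0]
  ]
}}

```text
clock: 17.65
ee_pos: [0.3803, 0.219, 0.0398]
ee_rot: [-3.142, -0.0, 3.14]
wrist_force: [0.7, 0.6, -0.3]
opening: 0.329
finger_force: 0.0
```

Request:
{"fn": "apply_moves", "kwargs": {
  "targets": [
    [-1,0,0,0,0],
    [-1,0,0,0,0],
    [-1,0,0,0,0]
  ]
}}

```text
clock: 17.9
ee_pos: [0.3804, 0.219, 0.0398]
ee_rot: [-3.142, -0.0, 3.14]
wrist_force: [-0.9, -0.1, -0.3]
opening: 0.27
finger_force: 30.0
```

Request:
{"fn": "apply_moves", "kwargs": {
  "targets": [
    [-1,0,0,0.03,0],
    [-1,0,0,0.06,0],
    [-1,0,0,0.09,0],
    [-1,0,0,0.1,0],
    [-1,0.03,0.01,0.1,0]
  ]
}}

```text
clock: 18.32
ee_pos: [0.4086, 0.2289, 0.1423]
ee_rot: [3.141, 0.002, 3.141]
wrist_force: [-0.2, 1.5, -0.7]
opening: 0.273
finger_force: 30.0
```

Request:
{"fn": "apply_moves", "kwargs": {
  "targets": [
    [-1,0.035,0.013,0,0],
    [-1,0.07,0.026,0,0],
    [-1,0.07,0.026,-0.02,0],
    [-1,0.07,0.026,-0.04,0],
    [-1,0.07,0.026,-0.05,0]
  ]
}}

```text
clock: 18.73
ee_pos: [0.4787, 0.2543, 0.0863]
ee_rot: [-3.14, -0.005, 3.14]
wrist_force: [-1.1, 0.1, -1.7]
opening: 0.268
finger_force: 30.0
```

Request:
{"fn": "apply_moves", "kwargs": {
  "targets": [
    [-1,0,0,0,0],
    [-1,0,0,-0.02,0],
    [-1,0,0,-0.035,0],
    [-1,0,0,-0.043,0],
    [-1,0,0,-0.043,0]
  ]
}}

```text
clock: 19.15
ee_pos: [0.4787, 0.2544, 0.0454]
ee_rot: [-3.14, -0.003, 3.14]
wrist_force: [-0.8, 1.0, -1.1]
opening: 0.27
finger_force: 30.0
```

Request:
{"fn": "apply_moves", "kwargs": {
  "targets": [
    [-1,0,0,0,0],
    [-1,0,0,-0.001,0],
    [-1,0,0,-0.002,0],
    [-1,0,0,-0.002,0]
  ]
}}

```text
clock: 19.48
ee_pos: [0.4811, 0.2552, 0.0457]
ee_rot: [3.141, 0.002, 3.14]
wrist_force: [0.9, -0.7, 0.2]
opening: 0.268
finger_force: 30.0
```

Request:
{"fn": "apply_moves", "kwargs": {
  "targets": [
    [-1,0,0,-0.001,0],
    [-1,0,0,-0.001,0],
    [0.2,0,0,-0.001,0],
    [0.2,0,0,-0.001,0],
    [0.2,0,0,-0.001,0]
  ]
}}

```text
clock: 19.9
ee_pos: [0.4805, 0.255, 0.0439]
ee_rot: [3.142, 0.0, 3.14]
wrist_force: [0.4, -0.0, -0.6]
opening: 0.439
finger_force: 0.0
```

Request:
{"fn": "apply_moves", "kwargs": {
  "targets": [
    [0.2,0,0,0,0],
    [0.2,0,0,0,0],
    [0.2,0,0,0.03,0],
    [0.2,0,0,0.06,0],
    [0.2,0,0,0.1,0]
  ]
}}

```text
clock: 20.32
ee_pos: [0.478, 0.2541, 0.1422]
ee_rot: [-3.139, -0.006, 3.14]
wrist_force: [-0.0, -0.0, -0.2]
opening: 0.597
finger_force: 0.0
```

Request:
{"fn": "apply_moves", "kwargs": {
  "targets": [
    [0.2,0,0,0.04,0],
    [0.2,0,-0.04,0.06,-7],
    [0.2,0,-0.08,0.06,-14],
    [0.2,0,-0.12,0.06,-21],
    [0.2,0,-0.16,0.06,-28]
  ]
}}

```text
clock: 20.73
ee_pos: [0.4806, 0.0936, 0.2049]
ee_rot: [3.141, 0.002, 2.647]
wrist_force: [0.7, 0.1, -0.3]
opening: 0.599
finger_force: 0.0
```

Request:
{"fn": "apply_moves", "kwargs": {
  "targets": [
    [0.2,0,-0.04,0,-7],
    [0.2,0,-0.08,0,-14],
    [0.2,0,-0.12,0,-21],
    [0.2,0,-0.16,0,-28],
    [0.2,0,-0.2,0,-35]
  ]
}}

```text
clock: 21.15
ee_pos: [0.48, -0.1069, 0.2041]
ee_rot: [3.141, 0.0, 2.035]
wrist_force: [0.3, -0.2, -0.3]
opening: 0.596
finger_force: 0.0
```

Request:
{"fn": "apply_moves", "kwargs": {
  "targets": [
    [0.2,-0.01,-0.04,0,-7],
    [0.2,-0.02,-0.08,0,-14],
    [0.2,-0.03,-0.12,0,-21],
    [0.2,-0.04,-0.16,0,-28],
    [0.2,-0.04,-0.2,0,-30]
  ]
}}

```text
clock: 21.57
ee_pos: [0.4386, -0.3068, 0.2039]
ee_rot: [-3.141, -0.0, 1.511]
wrist_force: [0.7, 0.1, -0.1]
opening: 0.598
finger_force: 0.0
```

Request:
{"fn": "apply_moves", "kwargs": {
  "targets": [
    [0.2,0,0,0,0],
    [0.2,0,0,0,0],
    [0.2,0,0,0,0]
  ]
}}

```text
clock: 21.82
ee_pos: [0.4402, -0.3046, 0.2035]
ee_rot: [-3.141, -0.001, 1.517]
wrist_force: [-0.4, 0.5, -0.6]
opening: 0.601
finger_force: 0.0
```

```bash
python3 - <<'E'
from h import *
i,K,W=cap('wrist','w8.png'); s=status.state();print(s['ee_pos'],s['ee_rot'],s['opening'],s['clock']); np.savez('w8.npz',K=K,W=W)
j=i[:,:,::-1].copy()
for p in [(.4965,-.2124,.006),(.44,-.336,.006),(.4899,-.338,.004),(.4839,-.4585,.004)]:
    u=proj(K,W,p);print(u.round(1))
print('k',proj(*cap('side')[1:],(.55,-.5,0)))
cv2.imwrite('pics/w8b.png',cv2.resize(j,(800,600),interpolation=cv2.INTER_CUBIC))
E
```

```text
[ 0.44037489 -0.30394335  0.20358799] [-3.14113866e+00 -9.77261667e-04  1.51801926e+00] 0.5997961057764937 21.8667
[331.6  94.6]
[284.3 210.3]
[327.7 209.3]
[325.  303.8]
k [432.18476357 339.99077648]
```

View pics/w8b.png

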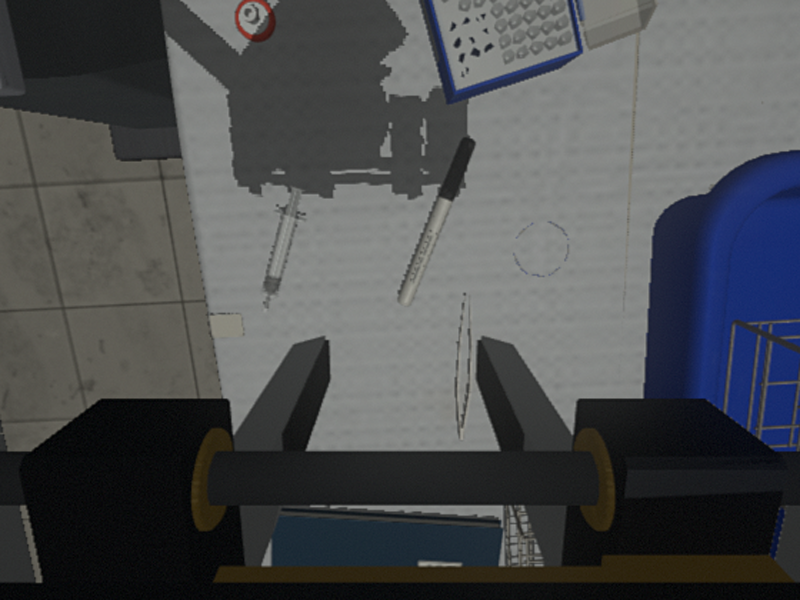

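```bash
python3 - <<'E'
from h import *
d=np.load('w8.npz');K,W=d['K'],d['W'];o=lambda x,y,z:onz(K,W,x*.7,y*.7,z)
a,b=o(464,293,.004),o(461,440,.004);print('tw',a,b,(a+b)/2,np.linalg.norm(a-b),np.degrees(np.arctan2(*(a-b)[1::-1])))
a,b=o(471,140,.006),o(403,303,.006);print('mk',a,b,(a+b)/2,np.linalg.norm(a-b),np.degrees(np.arctan2(*(a-b)[1::-1])))
for z in (0,.1): print('bin',o(645,400,z),o(652,230,z))
d=np.load('w6.npz') # cross check of rest, side
E
```

```text
tw [ 0.48671657 -0.33286144  0.004     ] [ 0.48097454 -0.46417213  0.004     ] [ 0.48384555 -0.39851678  0.004     ] 0.13143617698102283 87.4961282714065
mk [ 0.49446952 -0.21571417  0.006     ] [ 0.43736839 -0.33799734  0.006     ] [ 0.46591896 -0.27685575  0.006     ] 0.13495818691135852 64.96938864056314
bin [ 0.63989163 -0.43677109  0.        ] [ 0.63594236 -0.29079044  0.        ]
bin [ 0.5895289  -0.38504352  0.1       ] [ 0.58659034 -0.27642292  0.1       ]
```

Request:
{"fn": "apply_moves", "kwargs": {
  "targets": [
    [0,0.015,-0.03,0,0],
    [0,0.03,-0.06,0,0],
    [0,0.045,-0.094,-0.01,0],
    [0,0.045,-0.094,-0.05,0],
    [0,0.045,-0.094,-0.09,0]
  ]
}}

```text
clock: 22.33
ee_pos: [0.4889, -0.4013, 0.1161]
ee_rot: [3.135, 0.006, 1.518]
wrist_force: [0.7, -0.6, -0.9]
opening: 0.502
finger_force: 0.0
```

Request:
{"fn": "apply_moves", "kwargs": {
  "targets": [
    [0,0,0,-0.03,0],
    [0,0,0,-0.06,0],
    [0,0,0,-0.08,0],
    [0,0,0,-0.09,0],
    [0,0,0,-0.09,0]
  ]
}}

```text
clock: 22.75
ee_pos: [0.4843, -0.3958, 0.021]
ee_rot: [-3.137, -0.004, 1.519]
wrist_force: [-0.2, 0.0, -1.3]
opening: 0.498
finger_force: 0.0
```

Request:
{"fn": "apply_moves", "kwargs": {
  "targets": [
    [0,0,0,-0.005,0],
    [0,0,0,-0.01,0],
    [0,0,0,-0.013,0],
    [0,0,0,-0.016,0],
    [0,0,0,-0.016,0]
  ]
}}

```text
clock: 23.17
ee_pos: [0.4855, -0.3992, 0.0081]
ee_rot: [3.141, 0.0, 1.517]
wrist_force: [-0.0, 1.0, 0.0]
opening: 0.5
finger_force: 0.0
```

Request:
{"fn": "apply_moves", "kwargs": {
  "targets": [
    [0,0,0,-0.002,0],
    [0,0,0,-0.004,0],
    [0,0,0,-0.006,0],
    [0,0,0,-0.007,0],
    [0,0,0,-0.007,0]
  ]
}}

```text
clock: 23.58
ee_pos: [0.4851, -0.3988, 0.0004]
ee_rot: [-3.141, -0.001, 1.517]
wrist_force: [0.0, 0.6, 0.0]
opening: 0.498
finger_force: 0.0
```

Request:
{"fn": "apply_moves", "kwargs": {
  "targets": [
    [0,0,0,-0.001,0],
    [0,0,0,-0.002,0],
    [0,0,0,-0.003,0],
    [0,0,0,-0.003,0]
  ]
}}

```text
clock: 23.92
ee_pos: [0.4853, -0.3989, -0.0024]
ee_rot: [-3.141, -0.0, 1.517]
wrist_force: [-0.1, 0.3, 0.1]
opening: 0.503
finger_force: 0.0
```

No contact yet, so the tips are indeed behind the reported TCP. I'll continue gently.

Request:
{"fn": "apply_moves", "kwargs": {
  "targets": [
    [0,0,0,-0.001,0],
    [0,0,0,-0.002,0],
    [0,0,0,-0.002,0],
    [0,0,0,-0.002,0]
  ]
}}

```text
clock: 24.25
ee_pos: [0.4853, -0.3989, -0.0043]
ee_rot: [-3.141, -0.0, 1.517]
wrist_force: [-0.0, -0.9, 0.1]
opening: 0.501
finger_force: 0.0
```

Request:
{"fn": "apply_moves", "kwargs": {
  "targets": [
    [0,0,0,-0.001,0],
    [0,0,0,-0.001,0],
    [0,0,0,-0.002,0],
    [0,0,0,-0.002,0]
  ]
}}

```text
clock: 24.58
ee_pos: [0.4853, -0.3989, -0.0063]
ee_rot: [-3.141, -0.0, 1.517]
wrist_force: [1.1, -0.3, -0.4]
opening: 0.506
finger_force: 0.0
```

Request:
{"fn": "apply_moves", "kwargs": {
  "targets": [
    [0,0,0,-0.001,0],
    [0,0,0,-0.001,0],
    [0,0,0,-0.001,0]
  ]
}}

```text
clock: 24.83
ee_pos: [0.4854, -0.399, -0.0072]
ee_rot: [-3.142, -0.0, 1.517]
wrist_force: [-0.2, 0.1, 0.1]
opening: 0.499
finger_force: 0.0
```

Request:
{"fn": "apply_moves", "kwargs": {
  "targets": [
    [0,0,0,-0.001,0],
    [0,0,0,-0.001,0],
    [0,0,0,-0.001,0]
  ]
}}

```text
clock: 25.08
ee_pos: [0.4854, -0.399, -0.0082]
ee_rot: [-3.142, 0.0, 1.517]
wrist_force: [0.4, 0.3, -0.5]
opening: 0.498
finger_force: 0.0
```

Close here.

Request:
{"fn": "apply_moves", "kwargs": {
  "targets": [
    [-1,0,0,0,0],
    [-1,0,0,0,0],
    [-1,0,0,0,0],
    [-1,0,0,0,0],
    [-1,0,0,0,0]
  ]
}}

```text
clock: 25.5
ee_pos: [0.4854, -0.399, -0.0082]
ee_rot: [-3.141, -0.0, 1.517]
wrist_force: [-0.1, 0.4, -0.0]
opening: 0.182
finger_force: 0.0
```

Request:
{"fn": "apply_moves", "kwargs": {
  "targets": [
    [-1,0,0,0,0],
    [-1,0,0,0,0],
    [-1,0,0,0,0]
  ]
}}

```text
clock: 25.75
ee_pos: [0.4854, -0.399, -0.0082]
ee_rot: [3.142, 0.0, 1.517]
wrist_force: [0.1, 0.5, 0.2]
opening: 0.116
finger_force: 30.0
```

Request:
{"fn": "apply_moves", "kwargs": {
  "targets": [
    [-1,0,0,0.02,0],
    [-1,0,0,0.06,0],
    [-1,0,0,0.1,0],
    [-1,0,0,0.14,0],
    [-1,0,0,0.18,0]
  ]
}}

```text
clock: 26.17
ee_pos: [0.485, -0.3986, 0.1735]
ee_rot: [-3.141, -0.0, 1.517]
wrist_force: [1.3, 0.0, -0.8]
opening: 0.119
finger_force: 30.0
```

Request:
{"fn": "apply_moves", "kwargs": {
  "targets": [
    [-1,0,0.02,0.02,0],
    [-1,0,0.05,0.04,0],
    [-1,0,0.09,0.04,7],
    [-1,0,0.13,0.04,14],
    [-1,0,0.17,0.04,21]
  ]
}}

```text
clock: 26.58
ee_pos: [0.4853, -0.2278, 0.2125]
ee_rot: [3.141, 0.001, 1.888]
wrist_force: [1.0, 1.1, -0.5]
opening: 0.114
finger_force: 30.0
```

Request:
{"fn": "apply_moves", "kwargs": {
  "targets": [
    [-1,0,0.04,0,7],
    [-1,0,0.08,0,14],
    [-1,0,0.12,0,21],
    [-1,0,0.16,0,28],
    [-1,0,0.2,0,35]
  ]
}}

```text
clock: 27.0
ee_pos: [0.4849, -0.0271, 0.212]
ee_rot: [3.141, 0.0, 2.5]
wrist_force: [1.3, -0.4, 0.3]
opening: 0.114
finger_force: 30.0
```

Request:
{"fn": "apply_moves", "kwargs": {
  "targets": [
    [-1,0,0.04,0,7],
    [-1,0,0.08,0,14],
    [-1,0,0.12,0,21],
    [-1,0,0.16,0,25.5],
    [-1,0,0.2,0,25.5]
  ]
}}

```text
clock: 27.42
ee_pos: [0.4849, 0.1729, 0.2121]
ee_rot: [3.142, 0.001, 2.942]
wrist_force: [0.6, 0.3, -0.2]
opening: 0.115
finger_force: 30.0
```

Request:
{"fn": "apply_moves", "kwargs": {
  "targets": [
    [-1,0.02,0.035,0,0],
    [-1,0.04,0.07,0,0],
    [-1,0.06,0.105,0,0],
    [-1,0.085,0.13,0,0],
    [-1,0.11,0.16,0,0]
  ]
}}

```text
clock: 27.83
ee_pos: [0.5958, 0.3325, 0.2117]
ee_rot: [-3.141, -0.0, 2.94]
wrist_force: [2.0, -0.3, -0.7]
opening: 0.116
finger_force: 30.0
```

Request:
{"fn": "apply_moves", "kwargs": {
  "targets": [
    [-1,0,0.02,0,0],
    [-1,0,0.03,0,0],
    [-1,0,0.03,0,0],
    [-1,0,0.03,0,0],
    [-1,0,0.03,0,0]
  ]
}}

```text
clock: 28.25
ee_pos: [0.595, 0.3598, 0.2122]
ee_rot: [-3.141, 0.0, 2.939]
wrist_force: [-0.2, -0.7, -0.1]
opening: 0.118
finger_force: 30.0
```

```bash
python3 - <<'E'
from h import *
i,K,W=cap('wrist','w9.png'); s=status.state();print(s['ee_pos'],s['ee_rot'],s['opening'],s['clock']); np.savez('w9.npz',K=K,W=W)
for p in [(.528,.391,.006),(.533,.418,.03),(.522,.364,.03)]:
    u=proj(K,W,p);print(u.round(1))
g=cv2.cvtColor(i,cv2.COLOR_RGB2GRAY); u=proj(K,W,(.528,.391,.006)).astype(int)
m=((g<45)*255).astype(np.uint8); n,l,st,ce=cv2.connectedComponentsWithStats(m)
for k in range(1,n):
    if st[k,4]>200: print(st[k],ce[k].round(1))
E
```

```text
[0.5951376  0.3596075  0.21239622] [-3.14119752e+00  2.82328195e-04  2.93846398e+00] 0.11897858084456989 28.3
[298.3 118.7]
[326.  118.2]
[272.5 118.3]
[246  80 109   9 541] [312.9  83.8]
[  55   92   59   84 1474] [ 85.1 132.7]
[ 271   93   84   54 3752] [315.3 119. ]
[  0 102  55  23 347] [ 32.3 112.9]
[289 150  62   8 385] [319.8 154.2]
[ 17 179  38  18 334] [ 34.6 187.1]
[ 253  239   59  115 3104] [282.  320.3]
[    0   279   256   118 17457] [161.2 338.3]
[  308   279   252   110 16704] [404.5 335.2]
[   0  397  560   23 7223] [275. 413.]
```

```bash
python3 - <<'E'
from h import *
i=cv2.imread('pics/w9.png')
cv2.imwrite('pics/w9b.png',cv2.resize(i[60:210,210:410],None,fx=4,fy=4,interpolation=cv2.INTER_CUBIC))
E
```

```text
(no output)
```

View pics/w9b.png

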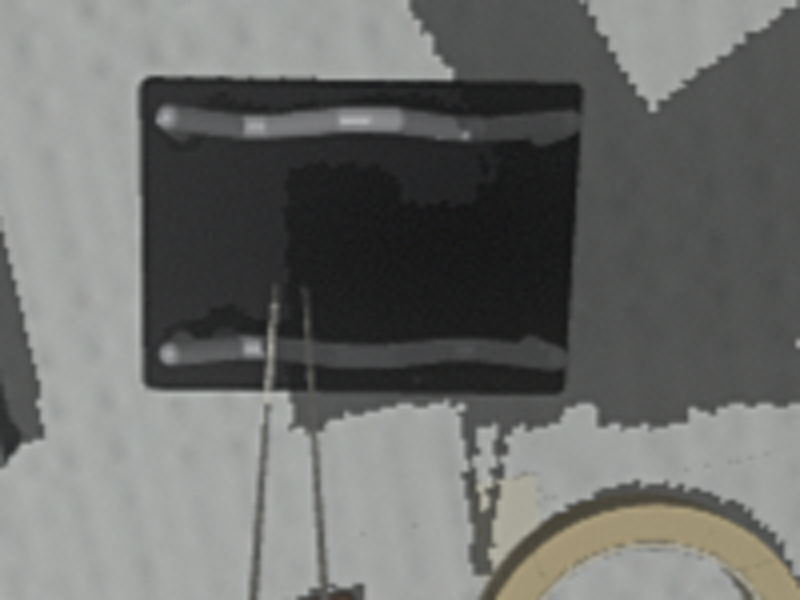

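```bash
python3 - <<'E'
from h import *
d=np.load('w9.npz');K,W=d['K'],d['W'];c=lambda x,y:np.array([210+x/4,60+y/4])
x0=[.528,.391,-.2]
r,e=fitrect(K,W,{(-1,-1):c(142,78),(-1,1):c(582,83),(1,1):c(567,392),(1,-1):c(146,389)},.006,.084,.12,x0);print('plate',r,e,np.degrees(r[2]))
r,e=fitrect(K,W,{(-1,-1):c(255,125),(1,-1):c(253,347),(-1,1):c(463,131)},.028,.056,.056,x0);print('notch',r,e,np.degrees(r[2]))
# tweezers tips direction at held height z~.2225
a,b=[onz(K,W,*c(*p),.2124+.0082+.0045) for p in [(290,288),(290,590)]];print(a,b,np.degrees(np.arctan2(*(a-b)[1::-1])))
E
```

```text
plate [ 0.5297  0.3924 -0.2109] 1.07 -12.083679899309063
notch [ 0.5295  0.391  -0.2124] 1.42 -12.169623568578686
[0.53087391 0.37258566 0.2251    ] [0.56835935 0.36489661 0.2251    ] 168.40822073936167
```

Request:
{"fn": "apply_moves", "kwargs": {
  "targets": [
    [-1,-0.02,0.02,0,-0.5],
    [-1,-0.04,0.04,0,-0.5],
    [-1,-0.0597,0.0598,0,-0.5],
    [-1,-0.0597,0.0598,-0.04,-0.5],
    [-1,-0.0597,0.0598,-0.08,-0.5]
  ]
}}

```text
clock: 28.72
ee_pos: [0.5376, 0.4228, 0.1367]
ee_rot: [3.134, 0.008, 2.932]
wrist_force: [0.0, 0.1, -0.2]
opening: 0.115
finger_force: 30.0
```

Request:
{"fn": "apply_moves", "kwargs": {
  "targets": [
    [-1,0,0,-0.03,0],
    [-1,0,0,-0.05,0],
    [-1,0,0,-0.065,0],
    [-1,0,0,-0.065,0],
    [-1,0,0,-0.065,0]
  ]
}}

```text
clock: 29.13
ee_pos: [0.5353, 0.4194, 0.0666]
ee_rot: [-3.14, -0.001, 2.93]
wrist_force: [0.6, 0.8, 0.9]
opening: 0.117
finger_force: 30.0
```

Request:
{"fn": "apply_moves", "kwargs": {
  "targets": [
    [-1,0,0,-0.01,0],
    [-1,0,0,-0.02,0],
    [-1,0,0,-0.03,0],
    [-1,0,0,-0.038,0],
    [-1,0,0,-0.038,0]
  ]
}}

```text
clock: 29.55
ee_pos: [0.534, 0.4197, 0.0261]
ee_rot: [-3.138, -0.003, 2.931]
wrist_force: [-0.4, 0.9, -0.1]
opening: 0.118
finger_force: 30.0
```

Request:
{"fn": "apply_moves", "kwargs": {
  "targets": [
    [-1,0,0,0,0],
    [-1,0,0,-0.002,0],
    [-1,0,0,-0.004,0],
    [-1,0,0,-0.006,0],
    [-1,0,0,-0.006,0]
  ]
}}

```text
clock: 29.97
ee_pos: [0.5362, 0.4203, 0.0235]
ee_rot: [-3.141, 0.001, 2.931]
wrist_force: [-0.7, -2.8, 1.9]
opening: 0.115
finger_force: 30.0
```

Request:
{"fn": "apply_moves", "kwargs": {
  "targets": [
    [-1,0,0,-0.001,0],
    [-1,0,0,-0.001,0],
    [-1,0,0,-0.001,0]
  ]
}}

```text
clock: 30.22
ee_pos: [0.5363, 0.4203, 0.0231]
ee_rot: [-3.141, 0.001, 2.931]
wrist_force: [-0.6, -3.6, 6.8]
opening: 0.117
finger_force: 30.0
```

Request:
{"fn": "apply_moves", "kwargs": {
  "targets": [
    [-1,0,0,0.002,0],
    [-1,-0.0005,-0.002,0.002,0],
    [-1,-0.0005,-0.002,0,0],
    [-1,-0.0005,-0.002,-0.001,0],
    [-1,-0.0005,-0.002,-0.001,0]
  ]
}}

```text
clock: 30.63
ee_pos: [0.5359, 0.4198, 0.0224]
ee_rot: [3.139, 0.001, 2.931]
wrist_force: [-0.9, -0.2, 7.1]
opening: 0.119
finger_force: 30.0
```

Request:
{"fn": "apply_moves", "kwargs": {
  "targets": [
    [-1,0,0,0.001,0],
    [-0.4,0,0,0.001,0],
    [-0.4,0,0,0.001,0],
    [-0.4,0,0,0.001,0],
    [-0.4,0,0,0.001,0]
  ]
}}

```text
clock: 31.05
ee_pos: [0.5346, 0.4185, 0.021]
ee_rot: [-3.141, -0.001, 2.931]
wrist_force: [0.6, 0.2, -0.2]
opening: 0.296
finger_force: 0.0
```

Request:
{"fn": "apply_moves", "kwargs": {
  "targets": [
    [-0.4,0,0,0,0],
    [-0.4,0,0,0.01,0],
    [-0.4,0,0,0.03,0],
    [-0.4,0,0,0.06,0],
    [-0.4,0,0,0.1,0]
  ]
}}

```text
clock: 31.47
ee_pos: [0.5328, 0.4173, 0.1198]
ee_rot: [-3.137, -0.005, 2.931]
wrist_force: [0.9, -0.1, -0.4]
opening: 0.302
finger_force: 0.0
```

Request:
{"fn": "apply_moves", "kwargs": {
  "targets": [
    [0,0.02,-0.015,0.03,0],
    [0,0.04,-0.03,0.06,0],
    [0,0.06,-0.06,0.088,0],
    [0,0.06,-0.06,0.088,0],
    [0,0.06,-0.06,0.088,0]
  ]
}}

```text
clock: 31.88
ee_pos: [0.5981, 0.3577, 0.2139]
ee_rot: [3.138, 0.005, 2.928]
wrist_force: [-0.8, 0.8, -0.3]
opening: 0.5
finger_force: 0.0
```

```bash
python3 - <<'E'
from h import *
i,K,W=cap('wrist','w10.png'); s=status.state();print(s['ee_pos'],s['ee_rot'],s['clock']); np.savez('w10.npz',K=K,W=W)
# sample profile across expected tweezers at several x along the rest: rectify to rest frame at z=.035
c,sn=np.cos(-.2115),np.sin(-.2115)
xs=np.arange(-.07,.0701,.0005);ys=np.arange(-.065,.0651,.0005)
X,Y=np.meshgrid(xs,ys); P=np.stack([.5295+X*c-Y*sn,.392+X*sn+Y*c,np.full_like(X,.035)],-1).reshape(-1,3)
uv=cv2.projectPoints(P,cv2.Rodrigues(W[:3,:3].T)[0],-W[:3,:3].T@W[:3,3],K,None)[0].reshape(*X.shape,2).astype(np.float32)
r=cv2.remap(i,uv[...,0],uv[...,1],cv2.INTER_LINEAR); g=cv2.cvtColor(r,cv2.COLOR_RGB2GRAY)
cv2.imwrite('pics/r10.png',r[:,:,::-1])
for x in (-.06,-.045,-.036,-.015,0,.015,.036,.045,.06):
    k=int(round((x+.07)/.0005)); col=g[:,k-3:k+4].mean(1); sel=(ys>.0)&(ys<.055)
    print(x,[int(v) for v in col[130:242:6]])
print((ys[130:242:6]*1000).round())
E
```

```text
[0.59586352 0.3584465  0.21113878] [3.13989014e+00 1.13102663e-03 2.92907567e+00] 31.9333
-0.06 [157, 144, 98, 84, 85, 83, 82, 84, 83, 84, 82, 83, 83, 84, 84, 82, 126, 160, 158]
-0.045 [159, 157, 159, 161, 164, 114, 81, 81, 79, 83, 77, 82, 82, 81, 83, 82, 82, 83, 83]
-0.036 [38, 35, 37, 36, 34, 35, 39, 32, 61, 31, 38, 40, 32, 32, 32, 31, 33, 32, 79]
-0.015 [29, 29, 33, 38, 37, 36, 34, 51, 79, 28, 34, 70, 25, 27, 27, 28, 26, 26, 75]
0 [26, 27, 26, 27, 25, 25, 24, 43, 40, 24, 24, 68, 24, 26, 26, 26, 25, 26, 77]
0.015 [29, 30, 28, 29, 27, 27, 28, 50, 40, 28, 30, 71, 27, 27, 29, 28, 27, 28, 79]
0.036 [40, 40, 39, 39, 39, 39, 39, 38, 72, 37, 76, 40, 38, 38, 38, 38, 37, 38, 82]
0.045 [120, 140, 158, 159, 136, 84, 84, 83, 76, 82, 83, 85, 150, 160, 158, 149, 158, 158, 158]
0.06 [162, 162, 162, 159, 160, 163, 164, 162, 150, 115, 149, 160, 161, 160, 156, 159, 159, 163, 160]
[ 0.  3.  6.  9. 12. 15. 18. 21. 24. 27. 30. 33. 36. 39. 42. 45. 48. 51.
 54.]
```

Request:
{"fn": "apply_moves", "kwargs": {
  "targets": [
    [0,-0.02,-0.03,0,-7],
    [0,-0.04,-0.06,0,-14],
    [0,-0.06,-0.09,0,-21],
    [0,-0.08,-0.12,0,-28],
    [0,-0.1,-0.15,0,-35]
  ]
}}

```text
clock: 32.35
ee_pos: [0.4916, 0.2086, 0.2071]
ee_rot: [-3.137, -0.003, 2.316]
wrist_force: [-0.1, 0.1, 0.2]
opening: 0.499
finger_force: 0.0
```

Request:
{"fn": "apply_moves", "kwargs": {
  "targets": [
    [0,0,-0.04,0,-7],
    [0,0,-0.08,0,-14],
    [0,0,-0.12,0,-21],
    [0,0,-0.16,0,-28],
    [0,0,-0.2,0,-35]
  ]
}}

```text
clock: 32.77
ee_pos: [0.4929, 0.0089, 0.2078]
ee_rot: [-3.138, -0.002, 1.705]
wrist_force: [-0.5, -0.6, 0.3]
opening: 0.502
finger_force: 0.0
```

Request:
{"fn": "apply_moves", "kwargs": {
  "targets": [
    [0,0,-0.04,0,-7],
    [0,0,-0.08,0,-14],
    [0,-0.01,-0.12,0,-21],
    [0,-0.02,-0.16,0,-28],
    [0,-0.029,-0.2,0,-32.7]
  ]
}}

```text
clock: 33.18
ee_pos: [0.4644, -0.1907, 0.2077]
ee_rot: [-3.137, -0.001, 1.135]
wrist_force: [0.7, -0.5, 0.1]
opening: 0.499
finger_force: 0.0
```

Request:
{"fn": "apply_moves", "kwargs": {
  "targets": [
    [0,0,-0.03,0,0],
    [0,0,-0.06,0,0],
    [0,0,-0.083,-0.02,0],
    [0,0,-0.083,-0.06,0],
    [0,0,-0.083,-0.1,0]
  ]
}}

```text
clock: 33.6
ee_pos: [0.4667, -0.2746, 0.1086]
ee_rot: [3.14, -0.0, 1.137]
wrist_force: [0.3, 0.4, -0.9]
opening: 0.503
finger_force: 0.0
```

Request:
{"fn": "apply_moves", "kwargs": {
  "targets": [
    [0,0,0,0,0],
    [0,0,0,0,0],
    [0,0,0,0,0]
  ]
}}

```text
clock: 33.85
ee_pos: [0.4668, -0.2734, 0.1105]
ee_rot: [3.142, -0.0, 1.14]
wrist_force: [-0.2, -0.1, 0.3]
opening: 0.499
finger_force: 0.0
```

Request:
{"fn": "apply_moves", "kwargs": {
  "targets": [
    [0,0,-0.002,-0.03,0],
    [0,0,-0.002,-0.06,0],
    [0,0,-0.002,-0.09,0],
    [0,0,-0.002,-0.1,0],
    [0,0,-0.002,-0.1,0]
  ]
}}

```text
clock: 34.27
ee_pos: [0.4659, -0.2752, 0.0094]
ee_rot: [-3.139, -0.001, 1.139]
wrist_force: [-0.0, 0.1, 1.1]
opening: 0.498
finger_force: 0.0
```

Request:
{"fn": "apply_moves", "kwargs": {
  "targets": [
    [0,0,0,-0.004,0],
    [0,0,0,-0.008,0],
    [0,0,0,-0.012,0],
    [0,0,0,-0.016,0],
    [0,0,0,-0.016,0]
  ]
}}

```text
clock: 34.68
ee_pos: [0.4662, -0.2763, -0.0061]
ee_rot: [3.142, 0.0, 1.138]
wrist_force: [-0.2, 0.0, -0.1]
opening: 0.502
finger_force: 0.0
```

Request:
{"fn": "apply_moves", "kwargs": {
  "targets": [
    [-1,0,0,0,0],
    [-1,0,0,0,0],
    [-1,0,0,0,0],
    [-1,0,0,0,0],
    [-1,0,0,0,0]
  ]
}}

```text
clock: 35.1
ee_pos: [0.4663, -0.2763, -0.006]
ee_rot: [3.141, 0.0, 1.138]
wrist_force: [0.5, -1.0, -0.0]
opening: 0.186
finger_force: 0.0
```

Request:
{"fn": "apply_moves", "kwargs": {
  "targets": [
    [-1,0,0,0,0],
    [-1,0,0,0,0],
    [-1,0,0,0,0]
  ]
}}

```text
clock: 35.35
ee_pos: [0.4663, -0.2763, -0.0061]
ee_rot: [3.141, 0.0, 1.138]
wrist_force: [-0.5, -0.2, 0.3]
opening: 0.116
finger_force: 30.0
```

Request:
{"fn": "apply_moves", "kwargs": {
  "targets": [
    [-1,0,0,0.02,0],
    [-1,0,0,0.06,0],
    [-1,0,0,0.1,0],
    [-1,0,0,0.14,0],
    [-1,0,0,0.18,0]
  ]
}}

```text
clock: 35.77
ee_pos: [0.4658, -0.2758, 0.1755]
ee_rot: [-3.141, -0.0, 1.138]
wrist_force: [0.5, 0.6, 0.3]
opening: 0.114
finger_force: 30.0
```

Request:
{"fn": "apply_moves", "kwargs": {
  "targets": [
    [-1,0,0.02,0.02,7],
    [-1,0,0.05,0.04,14],
    [-1,0,0.09,0.04,21],
    [-1,0,0.13,0.04,28],
    [-1,0,0.17,0.04,35]
  ]
}}

```text
clock: 36.18
ee_pos: [0.4661, -0.1049, 0.2146]
ee_rot: [3.14, 0.001, 1.754]
wrist_force: [0.4, 0.4, -0.6]
opening: 0.117
finger_force: 30.0
```

Request:
{"fn": "apply_moves", "kwargs": {
  "targets": [
    [-1,0,0.04,0,7],
    [-1,0,0.08,0,14],
    [-1,0,0.12,0,21],
    [-1,0,0.16,0,28],
    [-1,0,0.2,0,35]
  ]
}}

```text
clock: 36.6
ee_pos: [0.4657, 0.0957, 0.214]
ee_rot: [3.141, 0.0, 2.366]
wrist_force: [0.7, -0.4, -0.0]
opening: 0.116
finger_force: 30.0
```

Request:
{"fn": "apply_moves", "kwargs": {
  "targets": [
    [-1,0.01,0.04,0,7],
    [-1,0.02,0.08,0,14],
    [-1,0.03,0.12,0,21],
    [-1,0.04,0.16,0,28],
    [-1,0.05,0.2,0,32.7]
  ]
}}

```text
clock: 37.02
ee_pos: [0.516, 0.2959, 0.2137]
ee_rot: [-3.141, 0.0, 2.937]
wrist_force: [0.2, -1.1, 0.2]
opening: 0.115
finger_force: 30.0
```

Request:
{"fn": "apply_moves", "kwargs": {
  "targets": [
    [-1,0.003,0.03,0,0],
    [-1,0.006,0.07,0,0],
    [-1,0.006,0.07,0,0],
    [-1,0.006,0.07,0,0],
    [-1,0.006,0.07,0,0]
  ]
}}

```text
clock: 37.43
ee_pos: [0.5218, 0.3634, 0.2132]
ee_rot: [-3.14, -0.001, 2.931]
wrist_force: [0.1, -0.1, 0.1]
opening: 0.112
finger_force: 30.0
```

```bash
python3 - <<'E'
from h import *
s=status.state();print(s['ee_pos'],s['ee_rot'],np.degrees(s['ee_rot'][2]),s['opening'],s['clock'])
E
```

```text
[0.52177476 0.3634185  0.21324137] [-3.14024710e+00 -7.11912708e-04  2.93141765e+00] 167.95785937621963 0.11220578104178322 37.4333
```

Request:
{"fn": "apply_moves", "kwargs": {
  "targets": [
    [-1,0.001,0,-0.03,0],
    [-1,0.001,0,-0.07,0],
    [-1,0.001,0,-0.11,0],
    [-1,0.001,0,-0.14,0],
    [-1,0.001,0,-0.145,0]
  ]
}}

```text
clock: 37.85
ee_pos: [0.5184, 0.3592, 0.062]
ee_rot: [-3.133, -0.01, 2.928]
wrist_force: [-0.8, -0.5, -1.6]
opening: 0.115
finger_force: 30.0
```

Request:
{"fn": "apply_moves", "kwargs": {
  "targets": [
    [-1,0,0,0,0],
    [-1,0,0,-0.01,0],
    [-1,0,0,-0.02,0],
    [-1,0,0,-0.03,0],
    [-1,0,0,-0.035,0]
  ]
}}

```text
clock: 38.27
ee_pos: [0.5234, 0.3638, 0.0337]
ee_rot: [3.141, 0.0, 2.931]
wrist_force: [-1.3, 0.7, 0.6]
opening: 0.116
finger_force: 30.0
```

Request:
{"fn": "apply_moves", "kwargs": {
  "targets": [
    [-1,0,0,0,0],
    [-1,0,0,-0.002,0],
    [-1,0,0,-0.004,0],
    [-1,0,0,-0.006,0],
    [-1,0,0,-0.006,0]
  ]
}}

```text
clock: 38.68
ee_pos: [0.5231, 0.3638, 0.0277]
ee_rot: [-3.141, -0.0, 2.931]
wrist_force: [0.0, -0.2, -0.0]
opening: 0.114
finger_force: 30.0
```

Request:
{"fn": "apply_moves", "kwargs": {
  "targets": [
    [-1,0,0,-0.001,0],
    [-1,0,0,-0.002,0],
    [-1,0,0,-0.003,0],
    [-1,0,0,-0.003,0]
  ]
}}

```text
clock: 39.02
ee_pos: [0.5236, 0.3642, 0.0251]
ee_rot: [3.14, 0.001, 2.931]
wrist_force: [0.7, -0.4, 0.8]
opening: 0.115
finger_force: 30.0
```

Request:
{"fn": "apply_moves", "kwargs": {
  "targets": [
    [-1,0,0,-0.001,0],
    [-1,0,0,-0.001,0],
    [-1,0,0,-0.001,0]
  ]
}}

```text
clock: 39.27
ee_pos: [0.5238, 0.3645, 0.0244]
ee_rot: [3.14, 0.001, 2.931]
wrist_force: [0.4, 1.7, 1.5]
opening: 0.119
finger_force: 30.0
```

Request:
{"fn": "apply_moves", "kwargs": {
  "targets": [
    [-1,0.0002,0.001,0.001,0],
    [-1,0.0002,0.001,0,0],
    [-1,0.0002,0.001,-0.0005,0],
    [-1,0.0002,0.001,-0.0005,0]
  ]
}}

```text
clock: 39.6
ee_pos: [0.5237, 0.3651, 0.0236]
ee_rot: [3.141, 0.0, 2.931]
wrist_force: [0.3, 1.7, 2.5]
opening: 0.118
finger_force: 30.0
```

Request:
{"fn": "apply_moves", "kwargs": {
  "targets": [
    [-0.4,0,0,0,0],
    [-0.4,0,0,0,0],
    [-0.4,0,0,0,0],
    [-0.4,0,0,0,0],
    [-0.4,0,0,0,0]
  ]
}}

```text
clock: 40.02
ee_pos: [0.523, 0.3644, 0.0229]
ee_rot: [-3.141, -0.001, 2.931]
wrist_force: [-0.2, 0.5, 0.2]
opening: 0.299
finger_force: 0.0
```

Request:
{"fn": "apply_moves", "kwargs": {
  "targets": [
    [-0.4,0,0,0.01,0],
    [-0.4,0,0,0.03,0],
    [-0.4,0,0,0.06,0],
    [-0.4,0,0,0.1,0],
    [-0.4,0,0,0.13,0]
  ]
}}

```text
clock: 40.43
ee_pos: [0.5239, 0.365, 0.1566]
ee_rot: [3.14, 0.002, 2.931]
wrist_force: [0.6, 0.4, 0.2]
opening: 0.301
finger_force: 0.0
```

Request:
{"fn": "apply_moves", "kwargs": {
  "targets": [
    [0,0.025,0,0.03,0],
    [0,0.05,0,0.06,0],
    [0,0.072,0,0.06,0],
    [0,0.072,0,0.06,0],
    [0,0.072,0,0.06,0]
  ]
}}

```text
clock: 40.85
ee_pos: [0.596, 0.3644, 0.2139]
ee_rot: [3.141, 0.0, 2.93]
wrist_force: [0.4, -0.5, -0.5]
opening: 0.501
finger_force: 0.0
```

```bash
python3 - <<'E'
from h import *
i,K,W=cap('wrist','w11.png'); j,K2,W2=cap('side','s11.png'); q,K3,W3=cap('scene','c11.png'); s=status.state();print(s['ee_pos'],s['ee_rot'],s['clock'])
np.savez('w11.npz',K=K,W=W,K2=K2,W2=W2)
c,sn=np.cos(-.2115),np.sin(-.2115)
xs=np.arange(-.08,.0801,.0005);ys=np.arange(-.065,.0651,.0005)
def rect(i,K,W,z):
    X,Y=np.meshgrid(xs,ys); P=np.stack([.5295+X*c-Y*sn,.392+X*sn+Y*c,np.full_like(X,z)],-1).reshape(-1,3)
    R=W[:3,:3].T
    uv=cv2.projectPoints(P,cv2.Rodrigues(R)[0],-R@W[:3,3],K,None)[0].reshape(*X.shape,2).astype(np.float32)
    return cv2.cvtColor(cv2.remap(i,uv[...,0],uv[...,1],cv2.INTER_LINEAR),cv2.COLOR_RGB2GRAY)
g=rect(i,K,W,.036)
lv=np.array(list(' .:-=+*#%@'))
def show(g,name):
    t=cv2.resize(g,(107,44),interpolation=cv2.INTER_AREA); print(name,'rows y -65..65, cols x -80..80')
    for r in t: print(''.join(lv[np.minimum(r//20,9)]))
show(g,'wrist'); show(rect(j,K2,W2,.036),'side')
E
```

```text
[0.59368342 0.3645778  0.21198327] [-3.13977497e+00 -2.77215680e-03  2.93134086e+00] 41.0
wrist rows y -65..65, cols x -80..80
%%%%%%%%%%%%%%%%%%%#%%%%%###%%%%####%%%%%%%%%%%%%%%%%%%%%%%%%%%%%%%%%%%%%%%%%%%%%%%%%%%####%%%%%%%%%%%%%%%%
%%%%%###%%%%%%%%%%%%%%%%%%%%%%%%%%##%%%%%%%%%%%%%%%%%%%%%%%%%%%%%%%%%%%%%%%%%%%%%%%%%%%%%%%%%%%%%##%%%%%%%%
%%%%####%%%%%####%%%%%%%%%%%##################################################%%%%%%%%%%%%%%%%%%%%%%%%%%%%%
#%%%%%%%%%%%######%%#####%%+:::::::::::::::::::::::::::::::::::::::::::::::::-*%%%%%%%%%%%%%%%%%%%%%%%%%%%%
%%%%%%%%%%%%%%%%%%%%#######-:::-+*+-::::::::::::::::::::::::::::::::::-+*+-:::+%%%%%%%%%%%%%%%%%%%%%%%%%%%%
%%%####%%%%%%%%%%%%%%%%%%%#=:::-+*+=::::::::::::::::::::::::::::::::::=+*+-:::+%%#%%%%%%%%%%%%%%%%%%%%%%%%%
%%%%%%%%%%%%####%%%%%%#%%%#-::::====-::::::::::::::::::::::::::::::::--===-:::+%%#%%%%%%%##%%%%%%%%%%%%%%%%
%%%%%%%%%%%%%%%%%%%%%###%%#-::::-===:::::::::::::::::::::::::::::::.::-===::::+%%%%%%%%%%##%%%%%%%%%%%%%%%%
%%%%%%%%%%%%%%%%%%%%%%%%%%%=::::-===:::::::::::::::::::::::::::::::.::-==-::::+%%%%%%%%%%%%%%%%%%%%%%%%%%%%
%
[... 7866 characters left out ...]
===========-------====+*#%%%%%%%@@@%%*===+*#%%%%%%%%
@@@@@@@@@%%%#*+==================---=--============================-------===+#%%@@@%%@@@@@%#+==+*##%%%###%
@@@@@@%%%##**+===================---==--=============================-----==+*#%@@@@@@@@@@@@%*+++*#%%%###*#
@@@@@@%#**++=====================---==---=============================----==+*#%@@@@@@@@@@@@@%*+**#%%%###**
@@@@%%#*++========================---=---==============================---==+*%@@@@@@@@@@@@@@%#**##%%%%##*+
%%%%%##++=========================-------==========================++===--==+*%@@@@@@@@@@@@@@@%###%%%%##*++
%###**+============================------==========================+*+==--==+*#@@@@@@@@@@@@@@@@%##%%%%##*++
```

```bash
python3 - <<'E'
from h import *
d=np.load('w11.npz');K,W=d['K2'],d['W2'];a=cv2.imread('pics/side0.png');b=cv2.imread('pics/s11.png')
for n,p in [('bluecap',(.4805,.255,.062)),('blueliq',(.4805-.014,.255-.01,.04)),('redcap',(.5365,.255,.062)),('redliq',(.5365-.012,.255-.014,.04)),('big',(.504,.119,.096)),('cup',(.66,.023,.04))]:
    u,v=proj(K,W,p).round().astype(int); print(n,(u,v),a[v-1:v+2,u-1:u+2].mean((0,1)).round(),b[v-1:v+2,u-1:u+2].mean((0,1)).round())
i=cv2.cvtColor(b,cv2.COLOR_BGR2GRAY)
u,v=proj(K,W,(.4805,.255,.04)).astype(int)
for r in i[v-22:v+16,u-16:u+40:1]: print(''.join(' .:-=+*#%@'[min(x//20,9)] for x in r))
E
```

```text
bluecap (np.int64(215), np.int64(156)) [21. 21. 22.] [182. 184. 185.]
blueliq (np.int64(213), np.int64(166)) [51. 52. 52.] [111. 116. 108.]
redcap (np.int64(232), np.int64(150)) [183. 190. 193.] [185. 188. 188.]
redliq (np.int64(232), np.int64(160)) [56. 57. 56.] [108. 115. 126.]
big (np.int64(246), np.int64(165)) [52. 53. 53.] [156. 156. 158.]
cup (np.int64(316), np.int64(180)) [115. 122. 125.] [115. 122. 125.]
.*#: ..::-=+#@@@@@@@@%++##**+***#%@@@@@@@@+::---=*%@@@@@
.=*=-=+#@@@@@@@@@@%##+=++#*#%%%%@@@@@@@@@@+-::---=+*%@@@
.:--%%@@@@@@@%%#**+==--+*%%@@@@@@@@@@@@@@@%+=:::---=+%@@
...:*#@@%%#**++--::..--=+%@@@@@@@@@@@@@@@@@%%+::::--=+*#
...:=+**++--::...    ::==*%@@@@@@@@@@@@@@@@@@%+=:::---=+
. .:==--:...          .===+*%@@@@@%@@@@@@@@@@@%%+-::::--
. .-==:.              .=---=++*#@@@@@%@@@@@@@@@@%+==::::
  .--=:               .==::-=+@@@@%@@@@@@@@@@@@@@%%%+:::
   :-=:               .-=..==*@@@%@@@@%@@@@@@@@@@@@@%+-:
   .:=:               .-=..=%*#@@@@%%%%@@@@@@@@@@@@@@%+=
    :=:               .-=..-%*+%%@%***#@@@@@@@@@@@@@@@%%
    .=-.      .:::::.  .:. :+*++***+++*#@@@@@@@@@@@@@@@@

[... 781 characters left out ...]
@@@@@@@##*@@@@@@
@@#--=+=-:::===+++++++**-::-+==+==-:::=*%@@@@%#*@@@@@@@#
@@#-:-===-::===+++++***+====+==--:::::-=*#%@@#*%%%@@@%**
@@%-::-===-:-==+++++*+++====--::::::::===++*#####*###***
@@%-:::-===--==+++=+++++---:::::::::::-====++**+++******
@%*-:.::-=======+++++=--:::::::::::::--=====++++++++****
@*=::::.:-====++=+=--:::::::::::::::--======++++++++****
@%+-::...:-=+++=--:::::::::::::::::-=++======+++++++****
@@%+-:::..:-=--::::::::::::::::---=+*##+====+++++++++*+*
@@@%+=:::.::::::::::::::::::----=*%%%##+====++++++*++#**
@@@@%+-::.:.::::::::::::::---=+#%%%**=++++++***+*##**###
@@@@@%+-:::.::::::::::::--=+*%%@@%#=--=++****#**########
@@@@@@%+-::::::::::::--=+*%%%@@%#+=:.:-=+*#########%%###
```

Both droppers stand upright in their bays, and the cup is unchanged. Handing in.

```bash
python3 -c "
from plant import job
print(job.hand_in())"
```

```text
the job is handed in; nothing more can be done
None
```

I handed the job in at about 41 s of the 144 s: the large bottle is in the tub, a dropper bottle stands in each caddy bay, the tweezers and marker lie across both wires of the rest, and the cup was not moved; I checked the tools' final lie only by processing images in code, which put the marker about 3 mm off centre.

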